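# Fish dropped dough cutters out of the gap and pack them under the box's top tray

## Task

Some dough cutters have dropped into the narrow gap between the two wooden bread bins: fish every one of them out with the bent rod hook (do not take hold of them with the fingers while they are in the gap). Lift the cutter box's cantilever top tray fully open, lay all the cutters flat in the compartment underneath, and lower the tray gently until it is fully home. Leave the hook standing upright on its handle on the counter, clear of the gap, and leave the other things alone.

Things in the scene. Friction and masses are not known exactly. Their poses are not given: they have to be found in the camera images.
- bins: Fixed pair of wooden bread bins with a narrow gap between them, open at top and front (mouth). Origin: on the counter, middle of the mouth; x runs into the gap, z up; the mouth faces mostly to the robot's left. Gap 66 mm wide, 198 mm deep. Each bin is 210 mm long, 75 mm wide; the one at -y (nearer the robot) 95 mm high, at +y 125 mm with a biscuit bag on it. The cutters lie on the counter.
- gap_back (a point): Far end of the gap, on the counter at the foot of the board (80 mm high) that closes it: 198 mm along x from the bins' origin.
- cutter_square_mid (a point): Square dough cutter: an upright open steel frame without top or bottom, 52 x 52 mm outside, 24 mm high, wall 3 mm, 60 g, lying flat. This point is its centre, half-way up (12 mm above what it lies on); x and y are square to its sides, z up. May be absent.
- cutter_hex_mid (a point): Hexagonal dough cutter: open steel ring, 54 mm across flats (62 mm across corners), 24 mm high, wall 3 mm, 60 g, lying flat. This point is its centre, half-way up; a pair of flats looks along its x (and every 60 degrees from it), z up. May be absent.
- cutter_round_mid (a point): Round dough cutter: open steel ring, 56 mm outside diameter, 24 mm high, wall 3 mm, 60 g, lying flat. This point is its centre, half-way up; z up. May be absent.
- hook_grip (a point): Bent rod hook, 180 g, standing by itself on its handle: dark wooden block 60 (x) x 30 (y) x 72 mm high; from its end a level steel rod, 8 mm thick, runs along +x and 205 mm from the handle's middle bends straight down to the tip. The rod's axis is 42 mm above the handle's underside. This point is on the handle's middle, 55 mm above its underside. Pinch the block across its 30 mm width from above.
- hook_tip (a point): Lower end of the hook's downward tip (8 mm thick): +205 mm in x and -52 mm in z from hook_grip. With the handle on the counter it is 3 mm above the counter, so set down inside an open cutter it can drag the cutter along by its wall.
- hook: The whole bent rod hook. Origin under the middle of the handle block, rod along +x.
- cutter_box: Fixed grey box with a cantilever top tray. Origin: on the counter under the compartment's centre; y along its long side, +x away from the robot, z up. Outside 140 (x) x 210 (y) x 46 mm, walls and floor 5 mm: compartment 130 x 200 mm inside, room for three cutters in a row along y. The closed tray's underside is 50 mm above the counter; the tray is 34 mm high.
- tray_grip (a point): Centre of the tray's wooden handle bar: level bar along the box's y, 104 mm long, 14 mm thick (x) and 16 mm high, on two posts, its centre 67 mm above the tray's underside (117 mm above the counter when closed); pinch it across x from above. The tray always stays level with the axes of the box.
- tray_link (a joint): Swing q of the tray's 110 mm parallel links, rad: 0 fully down, 2.094 fully open. The tray stays level and moves on an arc in the box's x-z plane; from closed: x = 0.11*(cos(0.436)-cos(0.436+q)), z = 0.11*(sin(0.436+q)-sin(0.436)) m; open it is 190 mm farther along +x and 17 mm higher. Takes 2 to 3 N. Past q = 1.13 it sinks open and stays; before that it falls shut.
- paper_packet: flat brown kraft paper packet, 62 x 100 x 14 mm; loose bystander, to be left alone. Origin under its centre.
- tape_roll: roll of pale tape, 98 mm across, 25 mm high; loose bystander, to be left alone. Origin under its centre.
- cookie_bag: clear bag of round brown biscuits, 64 x 96 x 96 mm; loose bystander, to be left alone. Origin under its centre.

How it is judged:
By the outcome, as a careful person would: the job done as asked, in the order asked, and still so for the second after the job is handed in, with the robot touching nothing.
Of cutter_square, cutter_hex, cutter_round only 2 to 3 are there at a start; the rules pass over those that are not, and their reading is None.
At some moment in a run one of cutter_square, cutter_hex, cutter_round may be knocked a few centimetres aside while the robot is not near it.
It also fails if it takes over 210 s, if anything falls off the work surface, if the arm or the gripper's body presses on something with over 40 N, if the wrist force passes 120 N, or if a joint passes its speed limit or range.

## Robot

A 7-joint arm with a two-finger parallel gripper is mounted at the origin on a cart in front of the work surface, level with it; the furniture and walls round the work are solid. World frame = base frame: x ahead of the robot, y to its left, z up, the work surface at z = 0. Lengths are in mm, angles in degrees, forces in N, time in s.
With the tool pointing down it reaches from about 400 to 750 mm from the base axis. Payload 19.5 kg.
Tool frame: the origin (TCP) lies midway between the tips of the shut fingers; the grasp point (between the pads) lies 19 mm behind it; z points along the fingers, x is the direction in which the jaws open and shut, and the axes are right-handed (so a half turn about z gives the same grasp; the last joint's range is limited). The gripper opens to 85 mm and grips with 20 to 120 N. Pads are 22 mm wide; open, the fingers measure 114 mm over their backs; the gripper's body (76 mm by 85 mm) begins 54 mm behind the grasp point. The pads swing forward as they close: fully open they stand 13 mm farther back than shut.
Start: joints at [62.183, 40.479, -1.581, 85.061, 1.261, 54.483, -4.326], TCP at [246.88, -519.274, 231.268] pointing down, gripper open.
Joint ranges: [-155.06, 155.06], [-18.47, 123.98], [-90, 86.84], [0, 140.48], [-83.41, 263.41], [0, 116], [-161.91, 161.91]. Speed limits (degrees/s): [108.29, 108.29, 147.25, 147.25, 172.46, 172.46, 172.46].

## Interface

Orientations are given as [roll, pitch, yaw] about the fixed x, y, z axes, in that order (R = Rz(yaw) Ry(pitch) Rx(roll)).
In Python, from bench import ctrl gives the robot as it stands.
- The arm moves only by the tool carry_out, never from a script. Its argument "moves" is one flat list of numbers, 7 for each row, row after row: the shift along the tool's x, y, z in m, then the turn, a rotation vector about the tool's x, y, z in rad, then the opening, from 0 (shut) to 1 (fully open). A call has 1 to 5 rows; each row is the pose to reach, as a shift and turn from the pose commanded when the call began, along the tool's axes at that moment; what a row does not reach only later rows make up. A row lasts 1/10 s, in which the tool goes at most 50 mm and 8.59 degrees, less where a joint would pass 70% of its speed; a pose out of reach is approached as far as the arm can. A call with a gripper value outside its range is refused whole. The fingers move at their own pace and stop on an object; "force" is the grip in N (left out, the last holds). Time passes only in rows, so rows that repeat a pose let the fingers close. It gives the time, the measured TCP pose, the force and the opening at its end, in the units of the state.
- ctrl.observe(): the state, without advancing time (a new reading comes with each control period).
- ctrl.get_image(name): name is "side" or "top"; returns a dict with "pixels" (420x560x3 uint8, blue, green, red), "z_map" (420x560 float32, mm along the optical axis (not along the pixel's ray), 0 where there is no reading), "fov_y" (degrees; the focal length in pixels is half the picture's height over the tangent of half this angle, whatever the lens; pixels are square), "cx", "cy" (the principal point, pixels), "R" (3x3) and "t" (3): a world point X has camera coordinates R X + t. Camera axes: x right, y down, z forward; pixel columns grow to the right and rows downward; lengths in mm; the calibration is good to about 2 mm. A picture is of the moment at which its call begins.
- ctrl.sign_off(): hands the job in, once; it reports no verdict.
Trained networks look in the newest picture that a camera, given by its name, has taken for a name from the list of things; names that differ only in an ending like _2 or _b are one class to them, and where a whole thing is asked for, a point or a joint stands for the part that bears it (a point fixed in the world has none). Each returns a list of dicts, best first, with "confidence" (0 to 1); they miss things now and then, are a little off and sometimes report something else, mostly with a low value. They report only what shows in the picture. A call takes as long as a camera call.
- ctrl.recognise(camera, thing): "centre" ([x, y, z] in mm, in world coordinates, good to about 4 mm: the middle of the surface that is visible of it).
- ctrl.trace(camera, thing): "mask" (420x560 bool, what is visible of it).
- ctrl.spot_point(camera, thing): "centre" ([x, y, z] in mm, in world coordinates, good to about 4 mm: a listed point, or the origin of a listed thing).
The state is a dict: "time": time; "joint_positions": joint angles; "qvel": joint speeds; "joint_efforts": joint torques, N m; "eef_pos": TCP position; "tool_rot": TCP orientation; "wrist_force": force on the tool from outside, world axes, zero at the start; "ft_torque": the same for the moment, N m; "gripper_width": finger opening in mm.
Only numpy, scipy, OpenCV 4.12 (cv2) and the standard library are available. Lean on these libraries where they do the work, as an engineer would, in place of code of your own. Each camera call takes 0.05 s, during which the arm holds its last target.

## Working session

There is one attempt and no reset: what is moved stays moved. The work goes in short steps, Python scripts to look and compute and a tool call to move; the robot and the scene stay as the last step left them, time stands still between calls to the robot, and variables do not carry over. Pictures are saved under pics/ and viewed, and the job is handed in when it is done.

Besides the shell and the picture viewer there is one more tool, called after "Request:" as name(argument=value, ...) on one line, values as JSON. carry_out: Moves the arm, as the interface text tells. Its arguments: {"type":"object","properties":{"moves":{"type":"array"},"force":{"type":"number"}},"required":["moves"]}

```bash
ls; mkdir -p pics; cat > h.py <<'E'
import numpy as np, cv2
from bench import ctrl
from scipy.spatial.transform import Rotation as Ro
def shot(cam,name):
    im=ctrl.get_image(cam); cv2.imwrite('pics/'+name,im['pixels']); return im
def foc(im): return 210/np.tan(np.radians(im['fov_y']/2))
def world(im,u,v,z=None):
    f=foc(im); zz=im['z_map'][int(v),int(u)]
    d=np.array([(u-im['cx'])/f,(v-im['cy'])/f,1.0]); R=np.array(im['R']);t=np.array(im['t'])
    if z is None: return R.T@(d*zz-t)
    o=-R.T@t; w=R.T@d; return o+w*(z-o[2])/w[2]
def cloud(im):
    f=foc(im); v,u=np.mgrid[0:420,0:560]; z=im['z_map']
    P=np.stack([(u-im['cx'])/f*z,(v-im['cy'])/f*z,z],-1)
    return (P-np.array(im['t']))@np.array(im['R'])
def proj(im,X):
    c=np.array(im['R'])@np.array(X)+np.array(im['t']); f=foc(im); return c[0]/c[2]*f+im['cx'],c[1]/c[2]*f+im['cy']
E
python3 - <<'E'
from h import *
for c in ['side','top']:
    im=shot(c,c+'0.png')
    print(c,im['fov_y'],np.round(-np.array(im['R']).T@im['t']))
    for n in ['bins','gap_back','cutter_square_mid','cutter_hex_mid','cutter_round_mid','hook_grip','hook_tip','hook','cutter_box','tray_grip','paper_packet','tape_roll','cookie_bag']:
        print(n,[(np.round(d['centre']).tolist(),round(d['confidence'],2)) for d in ctrl.spot_point(c,n)][:3])
s=ctrl.observe(); print(s)
E
```

```text
pics
side 51.38842136316416 [  595. -1026.   739.]
bins [([611.0, -191.0, -2.0], 0.86)]
gap_back [([663.0, -378.0, 4.0], 0.93)]
cutter_square_mid [([638.0, -283.0, 12.0], 0.86)]
cutter_hex_mid []
cutter_round_mid [([648.0, -347.0, 13.0], 0.6)]
hook_grip [([445.0, 33.0, 56.0], 0.56)]
hook_tip []
hook [([445.0, 32.0, 0.0], 0.68)]
cutter_box [([433.0, 288.0, 1.0], 0.73)]
tray_grip [([434.0, 300.0, 120.0], 0.74), ([562.0, 498.0, 0.0], 0.55)]
paper_packet [([793.0, 74.0, 0.0], 0.65), ([435.0, 297.0, 120.0], 0.3)]
tape_roll [([564.0, 497.0, -0.0], 0.67), ([638.0, -20.0, 1.0], 0.59)]
cookie_bag []
top 52.53282170769744 [ 381.   50. 1321.]
bins [([611.0, -189.0, 2.0], 0.75)]
gap_back [([667.0, -381.0, 2.0], 0.74)]
cutter_square_mid [([634.0, -288.0, 9.0], 0.52)]
cutter_hex_mid [([422.0, -358.0, -0.0], 0.5)]
cutter_round_mid [([433.0, 298.0, 115.0], 0.72), ([654.0, -353.0, 14.0], 0.45), ([443.0, 31.0, -2.0], 0.28)]
hook_grip [([445.0, 33.0, 61.0], 0.63), ([656.0, -351.0, 12.0], 0.31)]
hook_tip []
hook [([444.0, 32.0, -1.0], 0.71)]
cutter_box [([430.0, 288.0, 3.0], 0.95), ([565.0, 495.0, 1.0],
[... 151 characters left out ...]
ime': 1.4, 'joint_positions': array([62.18261909, 40.48053458, -1.58123498, 85.06326757,  1.26219188,
       54.48161524, -4.3254055 ]), 'qvel': array([ 0.01175426,  0.03746491, -0.09378335,  0.03871505, -0.05511664,
        0.12024744,  0.02360681]), 'joint_efforts': array([ 1.08839406e-03, -8.82976842e+01,  1.23410773e+00, -2.36375409e+01,
        1.69250357e-02,  2.07725869e-03,  2.95816278e-05]), 'eef_pos': array([ 246.87076754, -519.26467564,  231.249283  ]), 'tool_rot': array([ 1.79998636e+02,  7.99626695e-03, -6.45716553e+01]), 'wrist_force': array([ 0.02577153, -0.26838004,  0.0298505 ]), 'ft_torque': array([ 0.02524745, -0.03315638, -0.05554929]), 'gripper_width': 85.59127334556837}
```

View pics/side0.png

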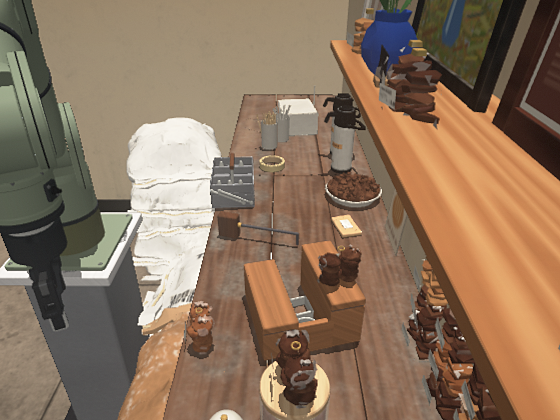

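View pics/top0.png

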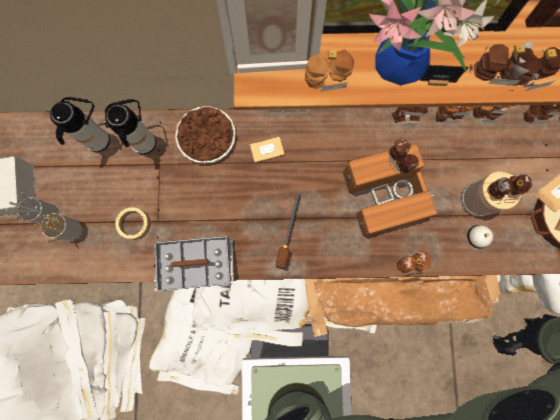

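```bash
cat >> h.py <<'E'
def rect(P2):
    return cv2.minAreaRect(P2.astype(np.float32))
def topmask(im,C,m,zlo,zhi):
    k=m&(im['z_map']>0)&(C[...,2]>zlo)&(C[...,2]<zhi); return k
E
python3 - <<'E'
from h import *
im=ctrl.get_image('top'); p=im['pixels']
a=cv2.resize(p[130:290,330:450],(600,800)); a=cv2.resize(p[130:245,330:450],None,fx=6,fy=5.2)
cv2.imwrite('pics/t1.png',cv2.resize(p[130:245,330:450],None,fx=5,fy=5,interpolation=cv2.INTER_CUBIC))
cv2.imwrite('pics/t2.png',cv2.resize(p[170:300,150:310],None,fx=4.5,fy=4.5,interpolation=cv2.INTER_CUBIC))
C=cloud(im)
for n in ['hook','cutter_box','bins','cutter_square','cutter_round','cutter_hex','tape_roll','paper_packet','cookie_bag','tray_grip']:
    for d in ctrl.trace('top',n)[:2]:
        m=d['mask']; k=m&(im['z_map']>0); Q=C[k]
        print(n,round(d['confidence'],2),k.sum(),'z',np.round(np.percentile(Q[:,2],[5,50,95])), 'ctr',np.round(Q.mean(0)), rect(Q[:,:2]))
# hook handle top and rod
d=ctrl.trace('top','hook')
if d:
    Q=C[d[0]['mask']]
    h=Q[(Q[:,2]>60)]; r=Q[(Q[:,2]<52)&(Q[:,2]>30)]
    print('handle',rect(h[:,:2]),h.mean(0)); print('rod',rect(r[:,:2]),np.round(np.median(r[:,2])), cv2.fitLine(r[:,:2].astype(np.float32),2,0,.01,.01).ravel())
E
```

```text
hook 0.55 224 z [45. 72. 76.] ctr [460.  29.  67.] ((518.0042114257812, 13.189910888671875), (26.14194107055664, 215.2608642578125), 74.63153839111328)
hook 0.38 433 z [34. 67. 79.] ctr [ 423. -357.   64.] ((425.4908447265625, -363.8769226074219), (97.3423080444336, 49.13663864135742), 89.23137664794922)
cutter_box 0.97 3747 z [ 50.  56. 117.] ctr [431. 292.  63.] ((423.66607666015625, 386.6124572753906), (140.92324829101562, 414.40911865234375), 4.320540428161621)
bins 0.92 4609 z [ 36.  97. 193.] ctr [ 637. -286.  107.] ((636.9260864257812, -293.0781555175781), (251.50808715820312, 255.36349487304688), 28.187822341918945)
bins 0.39 3720 z [ 50.  56. 118.] ctr [432. 294.  64.] ((434.2236328125, 302.890869140625), (149.3450469970703, 243.0532684326172), 3.0504982471466064)Traceback (most recent call last):
  File "<stdin>", line 8, in <module>
ValueError: it knows: bins, cookie_bag, cutter_box, cutter_hex_mid, cutter_round_mid, cutter_square_mid, gap_back, hook, hook_grip, hook_tip, paper_packet, tape_roll, tray_grip, tray_link
```

View pics/t1.png

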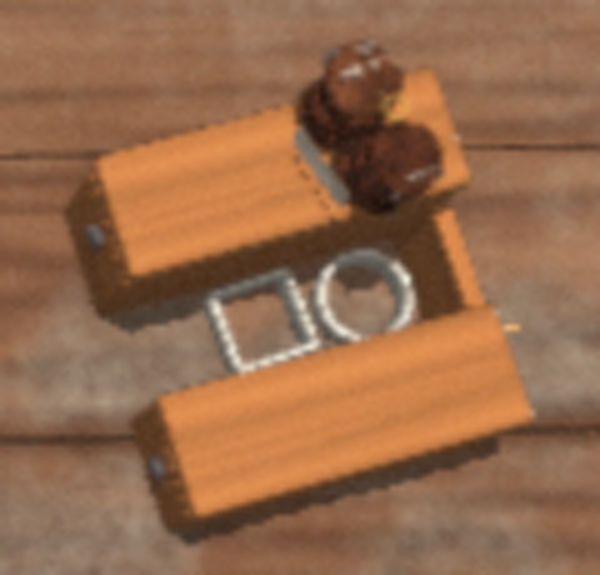

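View pics/t2.png

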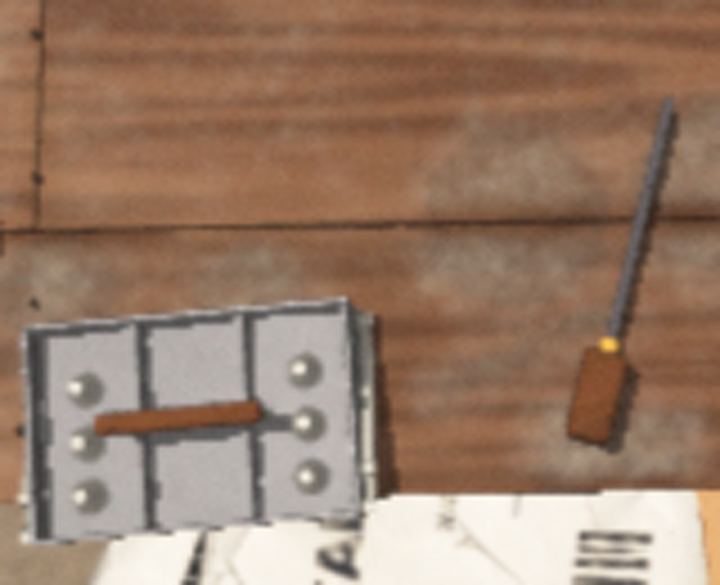

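```bash

python3 - <<'E'
from h import *
im=ctrl.get_image('top'); p=im['pixels']
C=cloud(im); Z=C[...,2]; X=C[...,0];Y=C[...,1]
def reg(x0,x1,y0,y1,z0,z1): 
    k=(X>x0)&(X<x1)&(Y>y0)&(Y<y1)&(Z>z0)&(Z<z1); return C[k]
h=reg(390,490,-20,80,62,80); print('handle',rect(h[:,:2]),np.median(h[:,2]),len(h))
r=reg(470,680,-60,60,25,56); print('rod',len(r),np.median(r[:,2]),cv2.fitLine(r[:,:2].astype(np.float32),2,0,.01,.01).ravel(), r[np.argmax(r[:,0])], r[np.argmin(r[:,0])])
b=reg(380,490,200,400,108,125); print('bar',rect(b[:,:2]),np.median(b[:,2]),len(b))
tr=reg(340,530,150,420,76,92); print('trayrim',rect(tr[:,:2]),len(tr))
b1=reg(500,760,-460,-130,88,102); print('bin1',rect(b1[:,:2]),len(b1))
b2=reg(500,760,-460,-130,118,132); print('bin2',rect(b2[:,:2]),len(b2))
c=reg(600,690,-400,-200,15,32); print('cut',len(c),np.round(c.mean(0)))
for d in ['cutter_square_mid','cutter_round_mid','cutter_hex_mid']:
    print(d,[(np.round(q['centre']).tolist(),round(q['confidence'],2)) for q in ctrl.recognise('top',d)+ctrl.spot_point('top',d)])
E
```

```text
handle ((442.7064208984375, 33.233482360839844), (29.175275802612305, 59.16617202758789), 74.49528503417969) 71.4028515475434 208
rod 155 45.789184968058386 [ 9.6520174e-01 -2.6150647e-01  5.5575232e+02  2.3720536e+00] [642.42179997 -19.74811791  39.04133274] [473.90378432  24.22731953  48.59226908]
bar ((431.11956787109375, 293.1699523925781), (13.90998649597168, 103.06781768798828), 3.962153673171997) 122.80245999077046 103
trayrim ((431.4024658203125, 289.9895935058594), (139.86607360839844, 218.65090942382812), 3.9593846797943115) 605
bin1 ((634.6660766601562, -292.61102294921875), (212.66217041015625, 211.31202697753906), 14.739679336547852) 1907
bin2 ((706.7694702148438, -274.19140625), (80.57069396972656, 210.46812438964844), 14.8032865524292) 1248
cut 277 [ 651. -318.   23.]
cutter_square_mid [([425.0, 298.0, 54.0], 0.66), ([636.0, -289.0, 20.0], 0.47), ([634.0, -289.0, 6.0], 0.72)]
cutter_round_mid [([657.0, -356.0, 26.0], 0.44), ([658.0, -285.0, 98.0], 0.28), ([655.0, -354.0, 12.0], 0.59)]
cutter_hex_mid [([660.0, -287.0, 96.0], 0.25), ([420.0, -359.0, 0.0], 0.46)]
```

```bash
cat >> h.py <<'E'
def plan(x,y,z,yaw,q=True):
    s=ctrl.observe(); p=s['eef_pos']; R=Ro.from_euler('xyz',s['tool_rot'],degrees=True)
    T=Ro.from_euler('xyz',[180,0,yaw],degrees=True)
    d=R.inv().apply(np.array([x,y,z])-p)/1000; r=(R.inv()*T).as_rotvec()
    n=max(np.linalg.norm(d)/.05,np.degrees(np.linalg.norm(r))/8.59)
    print('shift',np.round(d,4),'rot',np.round(r,4),'rows>=',round(n,1),'t',round(s['time'],2))
def st():
    s=ctrl.observe(); print('t',round(s['time'],2),'p',np.round(s['eef_pos'],1),'rot',np.round(s['tool_rot'],2),'F',np.round(s['wrist_force'],2),'M',np.round(s['ft_torque'],2),'w',round(s['gripper_width'],1),'j',np.round(s['joint_positions'],0))
E
python3 - <<'E'
from h import *
plan(420,-250,200,5); plan(443.5,32.7,150,74.8)
E
```

```text
shift [-0.1688 -0.272   0.0313] rot [-1.0000e-04  1.0000e-04 -1.2143e+00] rows>= 8.1 t 1.95
shift [-0.4141 -0.4146  0.0813] rot [-1.0000e-04  1.0000e-04 -2.4325e+00] rows>= 16.2 t 1.95
```

Request:
carry_out(moves=[-0.02, -0.034, 0.004, 0, 0, -0.14, 1, -0.042, -0.068, 0.008, 0, 0, -0.28, 1, -0.063, -0.102, 0.012, 0, 0, -0.42, 1, -0.084, -0.136, 0.016, 0, 0, -0.56, 1, -0.105, -0.17, 0.02, 0, 0, -0.7, 1])

```text
time: 2.45
eef_pos: [356.0, -350.1, 211.3]
tool_rot: [180.0, -0.0, -24.1]
wrist_force: [0.0, -0.4, -1.0]
gripper_width: 85.4
```

```bash
python3 - <<'E'
from h import *
st();plan(443.5,32.7,150,74.8)
E
```

```text
t 2.45 p [ 356.  -350.1  211.3] rot [ 1.800e+02 -2.000e-02 -2.414e+01] F [ 0.01 -0.44 -1.02] M [-0.04 -0.03 -0.03] w 85.4 j [ 48.  36. -12. 102.  10.  43.   6.]
shift [-0.0768 -0.3851  0.0613] rot [ 4.0000e-04 -3.0000e-04 -1.7268e+00] rows>= 11.5 t 2.45
```

Request:
carry_out(moves=[-0.006, -0.033, 0.005, 0, 0, -0.14, 1, -0.012, -0.067, 0.01, 0, 0, -0.29, 1, -0.019, -0.1, 0.015, 0, 0, -0.43, 1, -0.026, -0.134, 0.02, 0, 0, -0.57, 1, -0.033, -0.167, 0.025, 0, 0, -0.72, 1])

```text
time: 2.95
eef_pos: [394.7, -184.5, 186.3]
tool_rot: [180.0, -0.0, 17.1]
wrist_force: [1.1, 0.3, -0.4]
gripper_width: 85.5
```

```bash
python3 - <<'E'
from h import *
st();plan(443.5,32.7,110,74.8)
E
```

```text
t 2.95 p [ 394.7 -184.5  186.3] rot [ 1.7999e+02 -2.0000e-02  1.7110e+01] F [ 1.09  0.29 -0.43] M [-0.01 -0.05 -0.  ] w 85.5 j [ 33.  34. -20. 116.  21.  33.  15.]
shift [ 0.1105 -0.1932  0.0763] rot [ 3.0000e-04 -3.0000e-04 -1.0068e+00] rows>= 6.7 t 2.95
```

Request:
carry_out(moves=[0.016, -0.028, 0.01, 0, 0, -0.14, 1, 0.032, -0.056, 0.02, 0, 0, -0.29, 1, 0.048, -0.084, 0.03, 0, 0, -0.43, 1, 0.064, -0.112, 0.04, 0, 0, -0.57, 1, 0.08, -0.14, 0.045, 0, 0, -0.72, 1])

```text
time: 3.45
eef_pos: [430.7, -27.3, 140.7]
tool_rot: [-180.0, 0.0, 58.4]
wrist_force: [1.0, 0.1, -0.3]
gripper_width: 85.6
```

```bash
python3 - <<'E'
from h import *
st();plan(443.5,32.9,110,74.8)
E
```

```text
t 3.45 p [430.7 -27.3 140.7] rot [-1.7998e+02  1.0000e-02  5.8370e+01] F [ 0.99  0.11 -0.35] M [-0.03 -0.07 -0.07] w 85.6 j [ 14.  40. -25. 120.  35.  28.  21.]
shift [ 0.058  -0.0207  0.0307] rot [-4.000e-04  1.000e-04 -2.868e-01] rows>= 1.9 t 3.45
```

Request:
carry_out(moves=[0.024, -0.008, 0.01, 0, 0, -0.14, 1, 0.058, -0.0207, 0.02, 0, 0, -0.287, 1, 0.058, -0.0207, 0.03, 0, 0, -0.287, 1, 0.058, -0.0207, 0.04, 0, 0, -0.287, 1, 0.058, -0.0207, 0.04, 0, 0, -0.287, 1])

```text
time: 3.95
eef_pos: [443.4, 31.7, 100.6]
tool_rot: [-179.9, 0.0, 74.5]
wrist_force: [-0.4, 0.3, 0.4]
gripper_width: 85.4
```

```bash
python3 - <<'E'
from h import *
st();plan(443.5,32.9,36,74.8)
im=shot('side','s1.png');
cv2.imwrite('pics/s1c.png',cv2.resize(im['pixels'][150:270,160:320],None,fx=5,fy=5))
E
```

```text
t 3.95 p [443.4  31.7 100.6] rot [-1.7993e+02  3.0000e-02  7.4510e+01] F [-0.4   0.29  0.39] M [-0.03  0.03 -0.01] w 85.4 j [  5.  45. -23. 119.  43.  24.  22.]
shift [ 0.0012 -0.0002  0.0646] rot [-0.0012  0.0006 -0.005 ] rows>= 1.3 t 3.95
```

View pics/s1c.png

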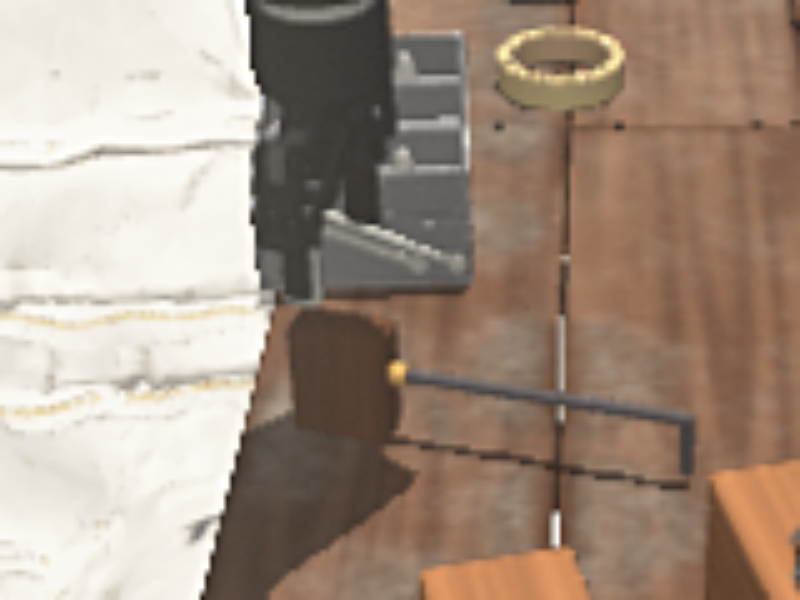

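Request:
carry_out(moves=[0.001, 0, 0.03, 0, 0, -0.005, 1, 0.001, 0, 0.055, 0, 0, -0.005, 1, 0.001, 0, 0.0645, 0, 0, -0.005, 1, 0.001, 0, 0.0645, 0, 0, -0.005, 0.2, 0.001, 0, 0.0645, 0, 0, -0.005, 0.2], force=50)

```text
time: 4.5
eef_pos: [444.3, 32.4, 37.5]
tool_rot: [180.0, -0.0, 74.8]
wrist_force: [-1.0, 0.3, 0.0]
gripper_width: 59.1
```

Request:
carry_out(moves=[0, 0, 0, 0, 0, 0, 0.1, 0, 0, 0, 0, 0, 0, 0.1, 0, 0, 0, 0, 0, 0, 0.1, 0, 0, 0, 0, 0, 0, 0.1])

```text
time: 4.9
eef_pos: [444.4, 32.4, 37.5]
tool_rot: [179.9, -0.0, 74.7]
wrist_force: [0.3, -0.6, 10.1]
gripper_width: 29.4
```

```bash
python3 - <<'E'
from h import *
st();plan(443.5,32.9,36,74.8)
E
```

```text
t 4.9 p [444.4  32.4  37.5] rot [ 1.7993e+02 -3.0000e-02  7.4750e+01] F [ 0.29 -0.6  10.09] M [-0.23  0.07 -0.06] w 29.4 j [ -2.  52. -12. 121.  52.  12.  15.]
shift [ 0.0002 -0.001   0.0015] rot [ 0.0012 -0.0005 -0.0009] rows>= 0.0 t 4.9
```

```bash
cat >> h.py <<'E'
BY=np.radians(-75.2); U=np.array([np.cos(BY),np.sin(BY)]); V=np.array([-np.sin(BY),np.cos(BY)]); O=np.array([611.6,-190.6])
def tog(p): p=np.array(p)[:2]-O; return np.round([p@U,p@V],1)
def fromg(s,v): return O+s*U+v*V
E
python3 - <<'E'
from h import *
im=ctrl.get_image('top')
a=world(im,382.9,194,24); b=world(im,403,189,24); print(a,tog(a),b,tog(b))
for q in [(211,301),(290,271),(317,342),(240,369)]:
    w=world(im,330+q[0]/5,130+q[1]/5,24); print(np.round(w),tog(w))
for p in [(638,-283),(634,-288),(648,-347),(654,-353)]: print(tog(p))
h=fromg(-225,0); print(h); plan(h[0],h[1],70,14.8)
E
```

```text
[ 634.0528903  -284.53276654   24.        ] [96.6 -2.3] [ 648.72269158 -348.27708352   24.        ] [161.9  -4.4]
[ 647. -252.   24.] [68.3 18.3]
[ 665. -302.   24.] [121.8  23. ]
[ 620. -316.   24.] [123.6 -24.5]
[ 603. -267.   24.] [ 72.2 -27.5]
[96.1  1.9]
[99.9 -3.2]
[160.5  -4.8]
[167.8  -0.5]
[554.12470446  26.93526244]
shift [ 0.0236  0.1073 -0.0323] rot [ 8.0000e-04 -1.0000e-03  1.0463e+00] rows>= 7.0 t 4.95
```

Request:
carry_out(moves=[0, 0, -0.02, 0, 0, 0, 0.1, 0, 0.005, -0.034, 0, 0, 0.04, 0.1, 0.003, 0.018, -0.034, 0, 0, 0.14, 0.1, 0.006, 0.034, -0.034, 0, 0, 0.26, 0.1, 0.009, 0.048, -0.034, 0, 0, 0.38, 0.1])

```text
time: 5.45
eef_pos: [493.4, 28.3, 71.3]
tool_rot: [-180.0, -0.0, 52.7]
wrist_force: [-0.3, 0.1, -1.4]
gripper_width: 29.2
```

```bash
python3 - <<'E'
from h import *
st(); h=fromg(-225,0); plan(h[0],h[1],72,14.8)
E
```

```text
t 5.45 p [493.4  28.3  71.3] rot [-1.800e+02 -4.000e-02  5.268e+01] F [-0.3   0.08 -1.38] M [-0.03  0.06 -0.02] w 29.2 j [  4.  50. -19. 111.  36.  25.  10.]
shift [ 0.0358  0.0491 -0.0007] rot [-3.000e-04 -6.000e-04  6.611e-01] rows>= 4.4 t 5.45
```

Request:
carry_out(moves=[0.007, 0.01, 0, 0, 0, 0.13, 0.1, 0.014, 0.02, 0, 0, 0, 0.26, 0.1, 0.022, 0.03, 0, 0, 0, 0.4, 0.1, 0.03, 0.04, 0, 0, 0, 0.54, 0.1, 0.0358, 0.0491, -0.0007, 0, 0, 0.661, 0.1])

```text
time: 5.95
eef_pos: [553.9, 27.7, 71.8]
tool_rot: [-180.0, -0.0, 14.8]
wrist_force: [-0.5, 0.1, -1.7]
gripper_width: 29.6
```

```bash
python3 - <<'E'
from h import *
st(); im=shot('top','t3.png'); cv2.imwrite('pics/t3c.png',cv2.resize(im['pixels'][120:270,270:450],None,fx=4,fy=4,interpolation=cv2.INTER_CUBIC))
C=cloud(im);X,Y,Z=C[...,0],C[...,1],C[...,2]
k=(Z>60)&(Z<90)&(X>540)&(X<640)&(Y>-185)&(Y<-20); r=C[k]; print(len(r))
l=cv2.fitLine(r[:,:2].astype(np.float32),2,0,.01,.01).ravel(); print(l,np.degrees(np.arctan2(l[1],l[0])),tog(l[2:4]),np.median(r[:,2]))
for z in [fromg(-60,0)]: plan(z[0],z[1],72,14.8)
E
```

```text
t 5.95 p [553.9  27.7  71.8] rot [-1.7996e+02 -1.0000e-02  1.4790e+01] F [-0.46  0.11 -1.74] M [ 0.07  0.06 -0.04] w 29.6 j [  1.  52. -13.  98.  20.  32. -10.]
57
[ 2.4065837e-01 -9.7060990e-01  5.9763092e+02 -1.4371964e+02] -76.07459 [-48.9  -1.5] 78.35490976676309
shift [-1.000e-04  1.654e-01 -1.000e-04] rot [-0.0005 -0.0016 -0.0076] rows>= 3.3 t 6.0
```

View pics/t3c.png

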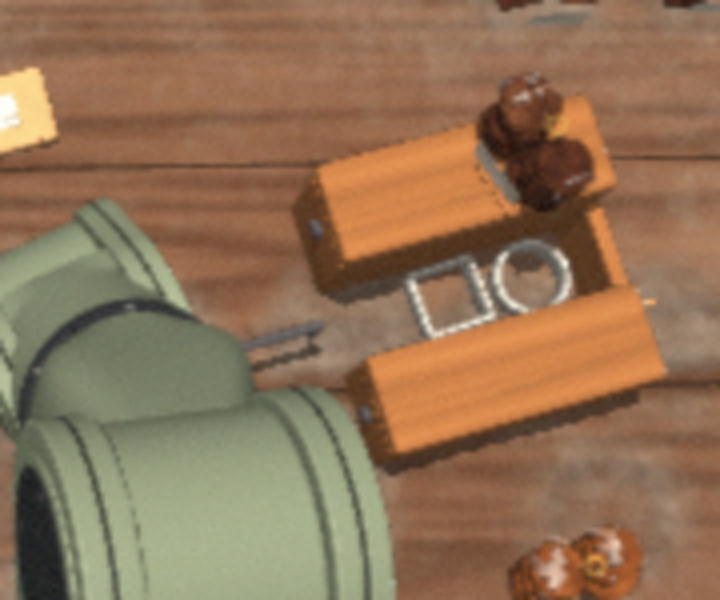

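Request:
carry_out(moves=[0, 0.03, 0, 0, 0, 0, 0.1, 0, 0.065, 0, 0, 0, 0, 0.1, 0, 0.1, 0, 0, 0, 0, 0.1, 0, 0.112, 0, 0, 0, 0, 0.1, 0, 0.112, 0, 0, 0, 0, 0.1])

```text
time: 6.5
eef_pos: [582.4, -82.5, 71.5]
tool_rot: [180.0, 0.0, 15.1]
wrist_force: [-0.1, 0.6, -0.8]
gripper_width: 29.2
```

```bash
python3 - <<'E'
from h import *
st(); print(tog(ctrl.observe()['eef_pos'])); im=shot('side','s2.png'); cv2.imwrite('pics/s2c.png',cv2.resize(im['pixels'][210:370,220:400],None,fx=3.7,fy=3.7,interpolation=cv2.INTER_CUBIC))
z=fromg(-113,0); plan(z[0],z[1],38.5,14.8)
E
```

```text
t 6.5 p [582.4 -82.5  71.5] rot [1.7998e+02 1.0000e-02 1.5070e+01] F [-0.07  0.61 -0.79] M [ 0.06  0.03 -0.02] w 29.2 j [ 13.  55. -16.  91.  22.  38.   1.]
[-112.    -0.6]
shift [0.0002 0.0009 0.033 ] rot [-0.0007  0.0001  0.0062] rows>= 0.7 t 6.55
```

View pics/s2c.png

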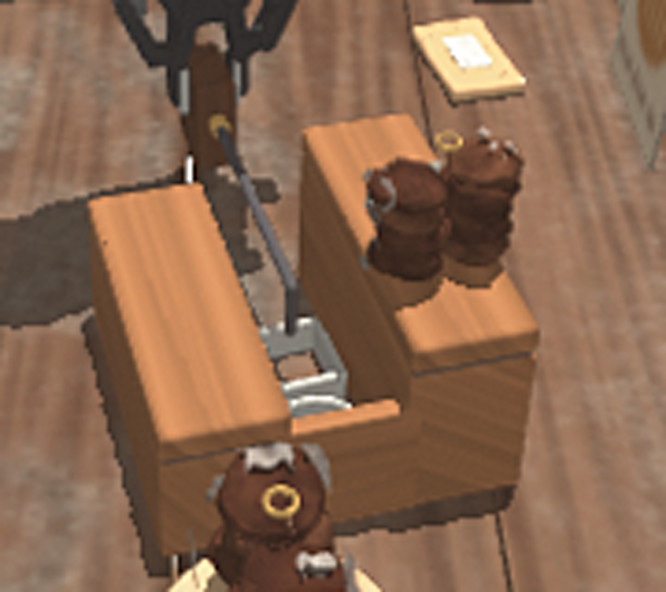

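```bash
python3 - <<'E'
from h import *
im=ctrl.get_image('side'); g=fromg(93,-0.6)
for z in [37,24,3]:
    q=np.array(proj(im,[*g,z])); print(z,q,(q-[220,210])*3.7)
for s,v in [(71,-2),(97,-2),(123,-2),(163,-3)]:
    q=np.array(proj(im,[*fromg(s,v),24])); print(s,(q-[220,210])*3.7)
E
```

```text
37 [297.0092076  299.84760476] [284.93406814 332.43613763]
24 [296.88107376 304.03624796] [284.4599729  347.93411744]
3 [296.67767025 310.68542568] [283.70737991 372.53607501]
71 [272.44005595 324.56317903]
97 [284.14252556 352.74919983]
123 [296.3564714  382.16713835]
163 [314.60332703 430.34605062]
```

Request:
carry_out(moves=[0, 0, 0.01, 0, 0, 0, 0.1, 0, 0, 0.02, 0, 0, 0, 0.1, 0, 0, 0.028, 0, 0, 0, 0.1, 0, 0, 0.032, 0, 0, 0, 0.1, 0, 0, 0.032, 0, 0, 0, 0.1])

```text
time: 7.1
eef_pos: [582.3, -80.2, 38.7]
tool_rot: [-180.0, 0.1, 15.1]
wrist_force: [0.1, 0.1, -1.1]
gripper_width: 29.5
```

```bash
python3 - <<'E'
from h import *
st(); print(tog(ctrl.observe()['eef_pos'])); im=shot('side','s3.png'); cv2.imwrite('pics/s3c.png',cv2.resize(im['pixels'][210:370,220:400],None,fx=3.7,fy=3.7,interpolation=cv2.INTER_CUBIC))
E
```

```text
t 7.1 p [582.3 -80.2  38.7] rot [-1.7997e+02  6.0000e-02  1.5150e+01] F [ 0.06  0.12 -1.09] M [ 0.01 -0.01  0.02] w 29.5 j [ 12.  58. -15.  91.  23.  34.  -0.]
[-1.142e+02 -1.000e-01]
```

View pics/s3c.png

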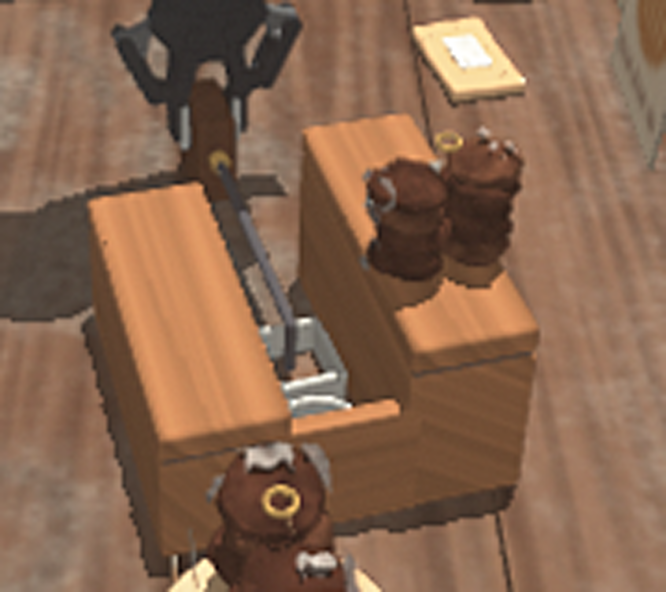

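Request:
carry_out(moves=[0, -0.006, 0, 0, 0, 0, 0.1, 0, -0.018, 0, 0, 0, 0, 0.1, 0, -0.03, 0, 0, 0, 0, 0.1, 0, -0.045, 0, 0, 0, 0, 0.1, 0, -0.06, 0, 0, 0, 0, 0.1])

```text
time: 7.65
eef_pos: [566.6, -20.9, 39.7]
tool_rot: [-180.0, -0.0, 15.2]
wrist_force: [0.4, -0.1, -0.8]
gripper_width: 29.2
```

Request:
carry_out(moves=[0, -0.015, 0, 0, 0, 0, 0.1, 0, -0.03, 0, 0, 0, 0, 0.1, 0, -0.045, 0, 0, 0, 0, 0.1, 0, -0.06, 0, 0, 0, 0, 0.1, 0, -0.07, 0, 0, 0, 0, 0.1])

```text
time: 8.15
eef_pos: [548.3, 46.7, 39.5]
tool_rot: [-180.0, 0.0, 15.2]
wrist_force: [0.8, -0.1, -1.4]
gripper_width: 29.2
```

```bash
python3 - <<'E'
from h import *
st(); print(tog(ctrl.observe()['eef_pos'])); im=shot('side','s4.png'); cv2.imwrite('pics/s4c.png',cv2.resize(im['pixels'][190:370,200:400],None,fx=3.3,fy=3.3,interpolation=cv2.INTER_CUBIC))
E
```

```text
t 8.15 p [548.3  46.7  39.5] rot [-179.97    0.     15.18] F [ 0.85 -0.05 -1.44] M [-0.07  0.01  0.02] w 29.2 j [ -2.  55. -11. 100.  21.  27. -12.]
[-245.6   -0.5]
```

View pics/s4c.png

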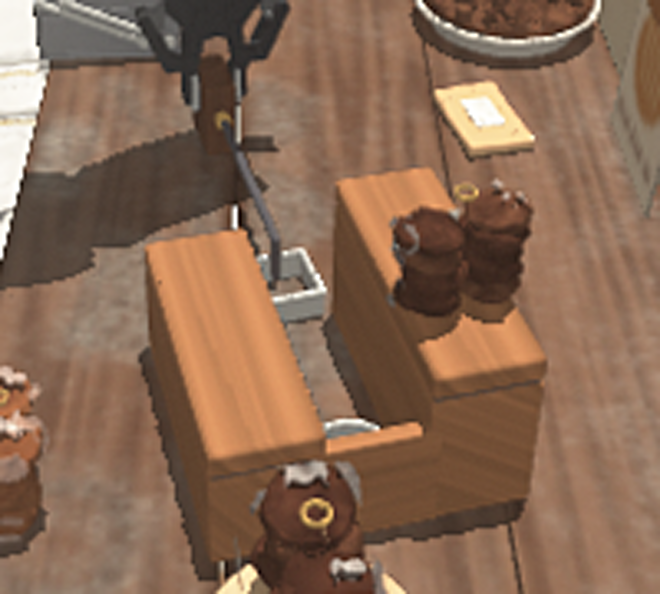

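Request:
carry_out(moves=[0, -0.015, 0, 0, 0, 0, 0.1, 0, -0.03, 0, 0, 0, 0, 0.1, 0, -0.045, 0, 0, 0, 0, 0.1, 0, -0.055, 0, 0, 0, 0, 0.1, -0.012, -0.06, 0, 0, 0, 0, 0.1])

```text
time: 8.7
eef_pos: [522.1, 100.8, 39.5]
tool_rot: [-180.0, -0.1, 15.2]
wrist_force: [0.0, -0.6, -1.2]
gripper_width: 29.5
```

Request:
carry_out(moves=[-0.017, 0, 0, 0, 0, 0, 0.1, -0.034, 0, 0, 0, 0, 0, 0.1, -0.051, 0, 0, 0, 0, 0, 0.1, -0.068, 0, 0, 0, 0, 0, 0.1, -0.085, 0, 0, 0, 0, 0, 0.1])

```text
time: 9.2
eef_pos: [439.1, 77.2, 39.6]
tool_rot: [-180.0, -0.0, 15.1]
wrist_force: [1.6, 0.5, -2.0]
gripper_width: 29.3
```

```bash
python3 - <<'E'
from h import *
st(); print(tog(ctrl.observe()['eef_pos'])); im=shot('side','s5.png'); cv2.imwrite('pics/s5c.png',cv2.resize(im['pixels'][190:370,200:400],None,fx=3.3,fy=3.3,interpolation=cv2.INTER_CUBIC))
E
```

```text
t 9.2 p [439.1  77.2  39.6] rot [-1.80e+02 -3.00e-02  1.51e+01] F [ 1.56  0.53 -1.98] M [ 0.07 -0.13  0.07] w 29.3 j [-12.  52.  -4. 121.  22.   8. -21.]
[-303.   -98.4]
```

View pics/s5c.png

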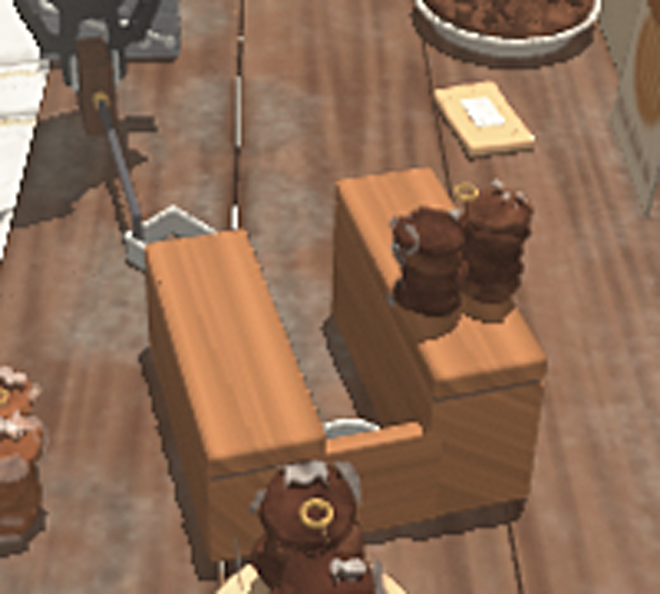

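Request:
carry_out(moves=[0, 0, -0.02, 0, 0, 0, 0.1, 0, 0, -0.036, 0, 0, 0, 0.1, 0.035, 0, -0.036, 0, 0, 0, 0.1, 0.07, 0, -0.036, 0, 0, 0, 0.1, 0.099, 0, -0.036, 0, 0, 0, 0.1])

```text
time: 9.75
eef_pos: [536.9, 103.6, 76.0]
tool_rot: [-180.0, -0.1, 15.1]
wrist_force: [-0.1, -0.1, -3.0]
gripper_width: 29.2
```

```bash
python3 - <<'E'
from h import *
st(); print(tog(ctrl.observe()['eef_pos'])); z=fromg(-50,0); plan(*z,75,14.8)
E
```

```text
t 9.75 p [536.9 103.6  76. ] rot [-1.7999e+02 -6.0000e-02  1.5070e+01] F [-0.08 -0.09 -3.  ] M [-0.03  0.03 -0.02] w 29.2 j [ -8.  51. -12. 100.  19.  31. -17.]
[-303.5    2.9]
shift [-0.0041  0.2535  0.0009] rot [-0.0002 -0.001   0.0048] rows>= 5.1 t 9.75
```

Request:
carry_out(moves=[-0.004, 0.03, 0, 0, 0, 0.005, 0.1, -0.004, 0.065, 0, 0, 0, 0.005, 0.1, -0.004, 0.1, 0, 0, 0, 0.005, 0.1, -0.004, 0.135, 0, 0, 0, 0.005, 0.1, -0.004, 0.17, 0, 0, 0, 0.005, 0.1])

```text
time: 10.25
eef_pos: [575.8, -63.6, 75.5]
tool_rot: [180.0, 0.0, 14.8]
wrist_force: [0.8, 0.1, -2.3]
gripper_width: 29.5
```

Request:
carry_out(moves=[0, 0.025, 0, 0, 0, 0, 0.1, 0, 0.05, 0, 0, 0, 0, 0.1, 0, 0.07, 0, 0, 0, 0, 0.1, 0, 0.081, 0, 0, 0, 0, 0.1, 0, 0.081, 0, 0, 0, 0, 0.1])

```text
time: 10.75
eef_pos: [596.2, -141.3, 75.3]
tool_rot: [180.0, 0.0, 14.7]
wrist_force: [1.0, 0.3, -2.4]
gripper_width: 29.7
```

```bash
python3 - <<'E'
from h import *
st(); print(tog(ctrl.observe()['eef_pos'])); im=shot('side','s6.png'); cv2.imwrite('pics/s6c.png',cv2.resize(im['pixels'][230:350,240:380],None,fx=4.5,fy=4.5,interpolation=cv2.INTER_CUBIC))
im=shot('top','t6.png'); cv2.imwrite('pics/t6c.png',cv2.resize(im['pixels'][130:245,330:450],None,fx=5,fy=5,interpolation=cv2.INTER_CUBIC))
print([(tog(d['centre']),d['confidence']) for d in ctrl.spot_point('top','cutter_round_mid')+ctrl.spot_point('side','cutter_round_mid')])
E
```

```text
t 10.75 p [ 596.2 -141.3   75.3] rot [1.7998e+02 2.0000e-02 1.4730e+01] F [ 0.98  0.3  -2.44] M [0.07 0.01 0.03] w 29.7 j [ 19.  56. -18.  85.  22.  42.   7.]
[-51.6  -2.3]
[(array([167.5,  -0.4]), 0.63), (array([158.5,  -4. ]), 0.59)]
```

View pics/s6c.png

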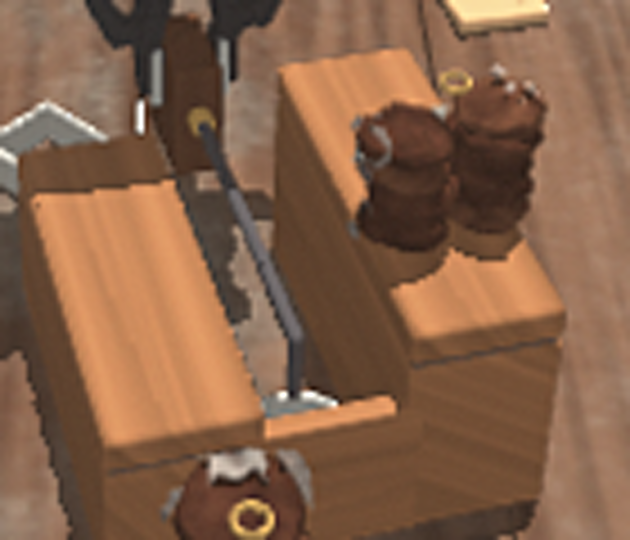

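View pics/t6c.png

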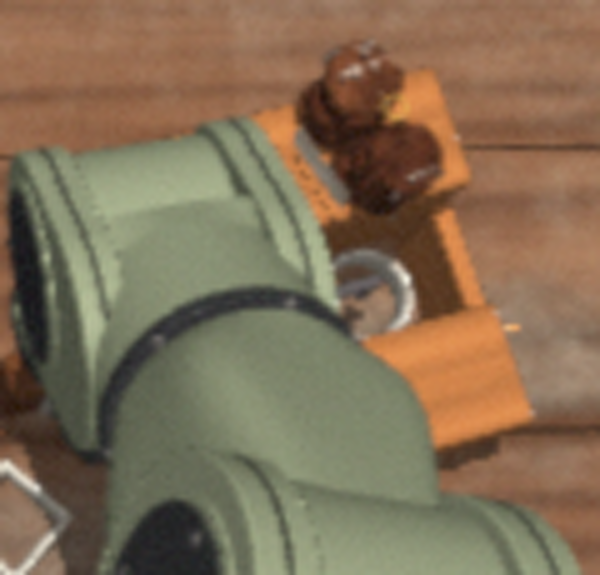

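```bash
python3 - <<'E'
from h import *
im=ctrl.get_image('top')
for z in [40,79]: print(tog(world(im,330+371/5,130+284/5,z)))
print(tog(world(im,330+365/5,130+295/5,24)))
E
```

```text
[162.1  -0.8]
[148.3  -5.7]
[161.9  -4.4]
```

Request:
carry_out(moves=[0, 0.002, 0.012, 0, 0, 0, 0.1, 0, 0.002, 0.022, 0, 0, 0, 0.1, 0, 0.002, 0.03, 0, 0, 0, 0.1, 0, 0.002, 0.036, 0, 0, 0, 0.1, 0, 0.002, 0.036, 0, 0, 0, 0.1])

```text
time: 11.5
eef_pos: [596.4, -141.7, 38.5]
tool_rot: [-180.0, 0.1, 14.9]
wrist_force: [0.8, 0.5, -1.7]
gripper_width: 29.4
```

```bash
python3 - <<'E'
from h import *
st(); print(tog(ctrl.observe()['eef_pos'])); im=shot('side','s7.png'); cv2.imwrite('pics/s7c.png',cv2.resize(im['pixels'][230:350,240:380],None,fx=4.5,fy=4.5,interpolation=cv2.INTER_CUBIC))
E
```

```text
t 11.5 p [ 596.4 -141.7   38.5] rot [-1.7996e+02  6.0000e-02  1.4850e+01] F [ 0.82  0.45 -1.73] M [-0.01  0.03  0.02] w 29.4 j [ 18.  59. -17.  86.  23.  39.   6.]
[-51.1  -2.2]
```

View pics/s7c.png

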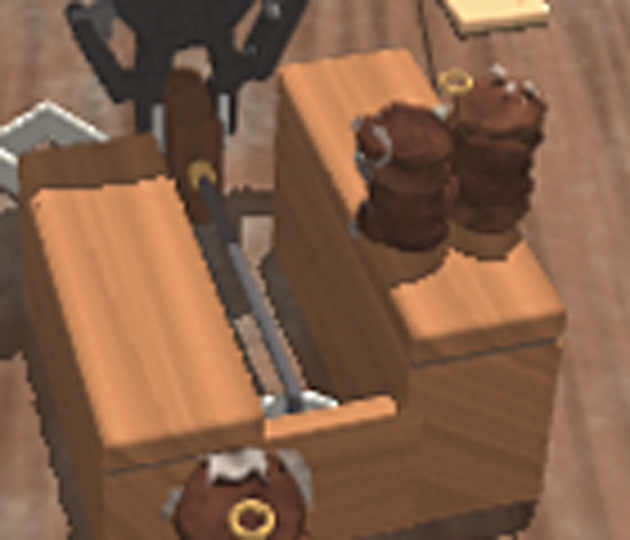

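Request:
carry_out(moves=[0, -0.008, 0, 0, 0, 0, 0.1, 0, -0.022, 0, 0, 0, 0, 0.1, 0, -0.038, 0, 0, 0, 0, 0.1, 0, -0.056, 0, 0, 0, 0, 0.1, 0, -0.075, 0, 0, 0, 0, 0.1])

```text
time: 12.05
eef_pos: [577.1, -67.4, 39.8]
tool_rot: [-180.0, -0.0, 14.9]
wrist_force: [0.4, 1.0, -1.7]
gripper_width: 29.4
```

Request:
carry_out(moves=[0, -0.018, 0, 0, 0, 0, 0.1, 0, -0.036, 0, 0, 0, 0, 0.1, 0, -0.054, 0, 0, 0, 0, 0.1, 0, -0.072, 0, 0, 0, 0, 0.1, 0, -0.09, 0, 0, 0, 0, 0.1])

```text
time: 12.55
eef_pos: [553.8, 19.7, 39.8]
tool_rot: [-180.0, -0.0, 14.9]
wrist_force: [0.0, -0.2, -1.1]
gripper_width: 29.4
```

```bash
python3 - <<'E'
from h import *
st(); print(tog(ctrl.observe()['eef_pos'])); im=shot('side','s8.png'); cv2.imwrite('pics/s8c.png',cv2.resize(im['pixels'][190:370,200:400],None,fx=3.3,fy=3.3,interpolation=cv2.INTER_CUBIC))
E
```

```text
t 12.55 p [553.8  19.7  39.8] rot [-1.7998e+02 -2.0000e-02  1.4900e+01] F [ 0.   -0.24 -1.15] M [-0.11 -0.07 -0.02] w 29.4 j [  1.  55. -12.  99.  21.  28. -10.]
[-218.    -2.1]
```

View pics/s8c.png

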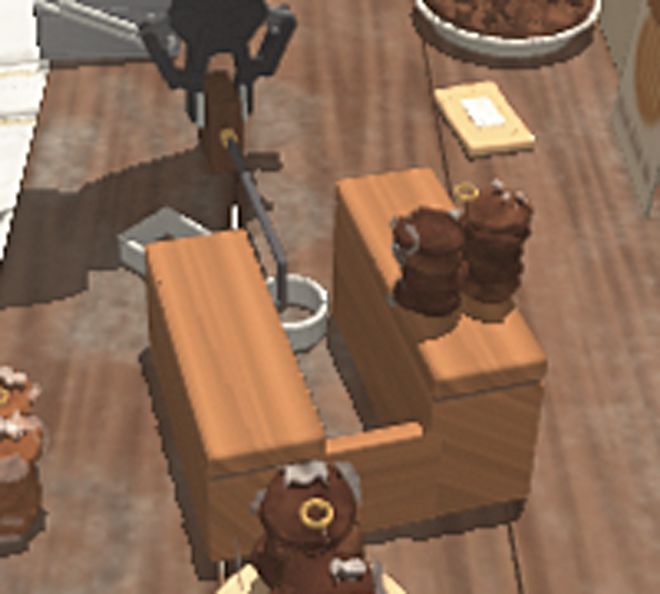

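Request:
carry_out(moves=[0, -0.018, 0, 0, 0, 0, 0.1, 0, -0.034, 0, 0, 0, 0, 0.1, 0.012, -0.046, 0, 0, 0, 0, 0.1, 0.026, -0.056, 0, 0, 0, 0, 0.1, 0.04, -0.066, 0, 0, 0, 0, 0.1])

```text
time: 13.1
eef_pos: [576.0, 93.5, 39.9]
tool_rot: [-180.0, -0.0, 14.9]
wrist_force: [0.6, -1.3, -1.4]
gripper_width: 29.5
```

Request:
carry_out(moves=[0.012, -0.01, 0, 0, 0, 0, 0.1, 0.022, -0.02, 0, 0, 0, 0, 0.1, 0.022, -0.02, 0, 0, 0, 0, 0.1])

```text
time: 13.4
eef_pos: [592.2, 119.6, 39.7]
tool_rot: [-179.9, -0.0, 15.0]
wrist_force: [-0.0, 0.2, -1.5]
gripper_width: 29.4
```

```bash
python3 - <<'E'
from h import *
st(); print(tog(ctrl.observe()['eef_pos'])); im=shot('side','s9.png'); cv2.imwrite('pics/s9c.png',cv2.resize(im['pixels'][190:370,200:400],None,fx=3.3,fy=3.3,interpolation=cv2.INTER_CUBIC))
E
```

```text
t 13.4 p [592.2 119.6  39.7] rot [-1.7991e+02 -5.0000e-02  1.4990e+01] F [-0.05  0.19 -1.47] M [-0.   -0.01  0.  ] w 29.4 j [ -8.  58. -12.  88.  18.  36. -15.]
[-304.8   60.5]
```

View pics/s9c.png

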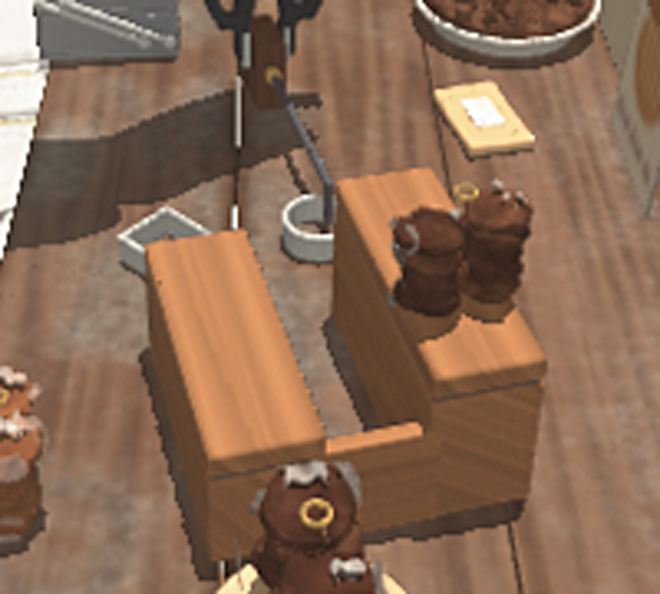

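Request:
carry_out(moves=[-0.006, 0, -0.02, 0, 0, 0, 0.1, -0.006, 0, -0.036, 0, 0, 0, 0.1, -0.03, 0, -0.036, 0, 0, -0.08, 0.1, -0.06, 0, -0.036, 0, 0, -0.2, 0.1, -0.09, 0, -0.036, 0, 0, -0.32, 0.1])

```text
time: 13.95
eef_pos: [503.6, 93.0, 75.9]
tool_rot: [-180.0, -0.0, 33.4]
wrist_force: [0.6, -0.1, -2.4]
gripper_width: 29.4
```

```bash
python3 - <<'E'
from h import *
st(); plan(440,45,74,85)
E
```

```text
t 13.95 p [503.6  93.   75.9] rot [-1.7997e+02 -1.0000e-02  3.3440e+01] F [ 0.56 -0.14 -2.41] M [ 0.03 -0.07  0.05] w 29.4 j [ -6.  50. -15. 107.  26.  27.  -6.]
shift [-0.0795  0.005   0.0019] rot [-4.000e-04 -3.000e-04 -8.998e-01] rows>= 6.0 t 13.95
```

Request:
carry_out(moves=[-0.012, 0, 0, 0, 0, -0.13, 0.1, -0.024, 0.001, 0, 0, 0, -0.26, 0.1, -0.037, 0.002, 0, 0, 0, -0.39, 0.1, -0.05, 0.003, 0, 0, 0, -0.52, 0.1, -0.062, 0.004, 0, 0, 0, -0.65, 0.1])

```text
time: 14.45
eef_pos: [454.5, 55.7, 75.8]
tool_rot: [-180.0, -0.0, 70.7]
wrist_force: [0.6, -0.0, -1.7]
gripper_width: 29.5
```

```bash
python3 - <<'E'
from h import *
st(); plan(440,45,39,85)
E
```

```text
t 14.45 p [454.5  55.7  75.8] rot [-1.7997e+02 -1.0000e-02  7.0720e+01] F [ 0.63 -0.05 -1.7 ] M [0.02 0.04 0.04] w 29.5 j [  0.  48. -20. 118.  44.  22.  16.]
shift [-0.0149 -0.0101  0.0368] rot [-4.000e-04 -2.000e-04 -2.493e-01] rows>= 1.7 t 14.45
```

Request:
carry_out(moves=[-0.007, -0.005, 0.01, 0, 0, -0.12, 0.1, -0.0149, -0.0101, 0.02, 0, 0, -0.25, 0.1, -0.0149, -0.0101, 0.03, 0, 0, -0.25, 0.1, -0.0149, -0.0101, 0.037, 0, 0, -0.25, 0.1, -0.0149, -0.0101, 0.0375, 0, 0, -0.25, 0.1])

```text
time: 14.95
eef_pos: [440.6, 45.6, 37.8]
tool_rot: [-179.9, 0.0, 84.7]
wrist_force: [-0.8, 0.1, -1.5]
gripper_width: 29.6
```

```bash
python3 - <<'E'
from h import *
st()
E
```

```text
t 14.95 p [440.6  45.6  37.8] rot [-1.7994e+02  2.0000e-02  8.4720e+01] F [-0.76  0.08 -1.46] M [0.   0.03 0.02] w 29.6 j [ -3.  52. -13. 122.  56.  13.  19.]
```

Request:
carry_out(moves=[0, 0, 0.0005, 0, 0, 0, 0.1, 0, 0, 0.0005, 0, 0, 0, 0.5, 0, 0, 0.0005, 0, 0, 0, 0.7, 0, 0, 0.0005, 0, 0, 0, 0.7, 0, 0, 0.0005, 0, 0, 0, 0.7])

```text
time: 15.45
eef_pos: [441.3, 45.6, 37.6]
tool_rot: [180.0, -0.0, 84.7]
wrist_force: [-0.5, -0.4, 0.5]
gripper_width: 60.0
```

Request:
carry_out(moves=[0, 0, -0.02, 0, 0, 0, 0.8, 0, 0, -0.05, 0, 0, 0, 0.8, 0, 0, -0.085, 0, 0, 0, 0.8, 0, 0, -0.12, 0, 0, 0, 0.8, 0, 0, -0.12, 0, 0, 0, 0.8])

```text
time: 15.95
eef_pos: [442.3, 45.6, 160.8]
tool_rot: [179.7, -0.1, 84.7]
wrist_force: [0.3, -0.5, -1.4]
gripper_width: 68.2
```

```bash
python3 - <<'E'
from h import *
st(); im=shot('side','s10.png'); im2=shot('top','t10.png')
C=cloud(im2);X,Y,Z=C[...,0],C[...,1],C[...,2]
b=C[(X>380)&(X<490)&(Y>200)&(Y<400)&(Z>108)&(Z<128)]; print('bar',rect(b[:,:2]),len(b))
E
```

```text
t 15.95 p [442.3  45.6 160.8] rot [ 1.7975e+02 -8.0000e-02  8.4690e+01] F [ 0.27 -0.5  -1.38] M [ 0.03 -0.02 -0.04] w 68.2 j [ 10.  40. -34. 116.  39.  36.  34.]
bar ((431.1300354003906, 293.27313232421875), (13.936650276184082, 103.04241943359375), 3.989617347717285) 178
```

View pics/s10.png

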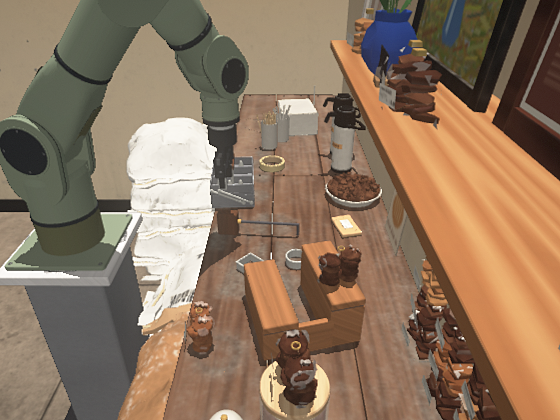

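View pics/t10.png

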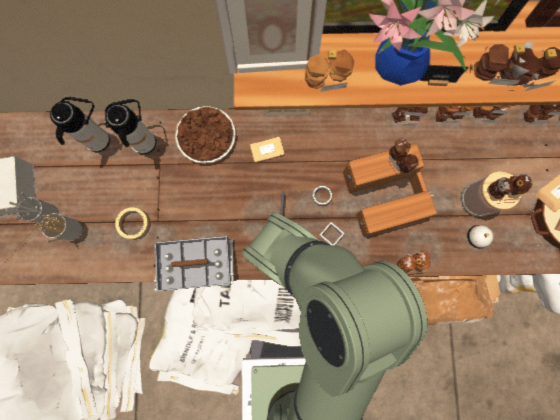

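```bash
python3 - <<'E'
from h import *
plan(431.5,292.5,150,4)
E
```

```text
shift [ 0.2453 -0.0327  0.0078] rot [ 9.0000e-04 -8.0000e-04  1.4084e+00] rows>= 9.4 t 16.05
```

Request:
carry_out(moves=[0.025, -0.003, 0, 0, 0, 0.14, 0.8, 0.05, -0.006, 0, 0, 0, 0.28, 0.8, 0.075, -0.009, 0, 0, 0, 0.42, 0.8, 0.1, -0.012, 0, 0, 0, 0.56, 0.8, 0.125, -0.016, 0, 0, 0, 0.7, 0.8])

```text
time: 16.55
eef_pos: [436.4, 172.4, 156.6]
tool_rot: [-180.0, 0.1, 44.3]
wrist_force: [0.7, 0.0, -0.4]
gripper_width: 68.4
```

```bash
python3 - <<'E'
from h import *
st();plan(431.5,292.5,150,4)
E
```

```text
t 16.55 p [436.4 172.4 156.6] rot [-1.800e+02  8.000e-02  4.431e+01] F [ 0.72  0.03 -0.44] M [ 0.05  0.06 -0.04] w 68.4 j [-13.  40. -21. 112.  25.  33.  -7.]
shift [ 0.0804 -0.0894  0.0065] rot [4.000e-04 1.400e-03 7.036e-01] rows>= 4.7 t 16.55
```

Request:
carry_out(moves=[0.016, -0.018, 0, 0, 0, 0.14, 0.8, 0.032, -0.036, 0, 0, 0, 0.28, 0.8, 0.048, -0.054, 0, 0, 0, 0.42, 0.8, 0.064, -0.072, 0, 0, 0, 0.56, 0.8, 0.0804, -0.0894, 0, 0, 0, 0.704, 0.8])

```text
time: 17.05
eef_pos: [430.7, 292.4, 156.5]
tool_rot: [179.9, 0.0, 4.0]
wrist_force: [1.4, -1.1, 0.2]
gripper_width: 68.7
```

```bash
python3 - <<'E'
from h import *
st();plan(431.5,292.5,100,4)
E
```

```text
t 17.05 p [430.7 292.4 156.5] rot [1.7991e+02 4.0000e-02 3.9900e+00] F [ 1.41 -1.05  0.2 ] M [-0.06  0.04 -0.05] w 68.7 j [-33.  42.  -8. 102.  10.  37. -43.]
shift [ 0.0009 -0.0002  0.0565] rot [ 0.0015  0.0008 -0.0002] rows>= 1.1 t 17.05
```

Request:
carry_out(moves=[0.001, 0, 0.03, 0, 0, 0, 0.6, 0.001, 0, 0.055, 0, 0, 0, 0.5, 0.001, 0, 0.0565, 0, 0, 0, 0.3, 0.001, 0, 0.0565, 0, 0, 0, 0.15, 0.001, 0, 0.0565, 0, 0, 0, 0], force=40)

```text
time: 17.55
eef_pos: [432.7, 291.6, 101.8]
tool_rot: [-180.0, -0.1, 4.3]
wrist_force: [3.9, -0.2, -3.9]
gripper_width: 13.0
```

Request:
carry_out(moves=[0, 0, 0, 0, 0, 0, 0, 0, 0, 0, 0, 0, 0, 0, 0, 0, 0, 0, 0, 0, 0])

```text
time: 17.85
eef_pos: [432.5, 291.6, 101.4]
tool_rot: [-180.0, -0.0, 4.3]
wrist_force: [4.6, -1.6, -4.4]
gripper_width: 12.9
```

```bash
python3 - <<'E'
from h import *
st()
im=shot('side','s11.png'); cv2.imwrite('pics/s11c.png',cv2.resize(im['pixels'][100:240,170:310],None,fx=4,fy=4,interpolation=cv2.INTER_CUBIC))
q=np.linspace(0,2.094,22)
x=110*(np.cos(.436)-np.cos(.436+q)); z=110*(np.sin(.436+q)-np.sin(.436)); print(np.c_[np.round(q,2),np.round(x,1),np.round(z,1)].tolist())
E
```

```text
t 17.85 p [432.5 291.6 101.4] rot [-1.7999e+02 -4.0000e-02  4.2700e+00] F [ 4.57 -1.59 -4.36] M [-0.42 -0.84 -0.12] w 12.9 j [-34.  47.  -7. 104.  11.  29. -44.]
[[0.0, 0.0, 0.0], [0.1, 5.1, 9.7], [0.2, 11.2, 18.8], [0.3, 18.1, 27.3], [0.4, 25.9, 35.1], [0.5, 34.4, 42.0], [0.6, 43.5, 48.1], [0.7, 53.2, 53.2], [0.8, 63.3, 57.4], [0.9, 73.8, 60.5], [1.0, 84.6, 62.5], [1.1, 95.5, 63.5], [1.2, 106.5, 63.3], [1.3, 117.4, 62.1], [1.4, 128.1, 59.8], [1.5, 138.6, 56.5], [1.6, 148.6, 52.1], [1.7, 158.2, 46.7], [1.79, 167.2, 40.4], [1.89, 175.5, 33.3], [1.99, 183.0, 25.4], [2.09, 189.8, 16.7]]
```

View pics/s11c.png

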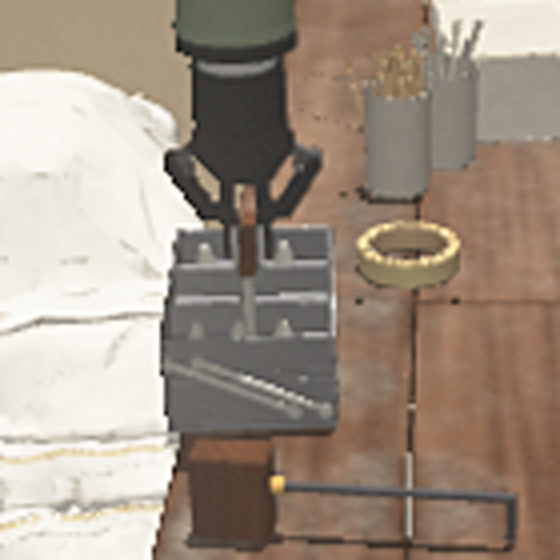

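Request:
carry_out(moves=[0.005, 0, -0.0097, 0, 0, 0, 0, 0.011, 0, -0.0188, 0, 0, 0, 0, 0.018, 0, -0.0273, 0, 0, 0, 0, 0.026, 0, -0.035, 0, 0, 0, 0, 0.0344, 0, -0.042, 0, 0, 0, 0])

```text
time: 18.4
eef_pos: [466.7, 293.9, 143.3]
tool_rot: [180.0, 0.0, 4.3]
wrist_force: [6.7, -1.4, -14.4]
gripper_width: 13.2
```

Request:
carry_out(moves=[0.009, 0, -0.006, 0, 0, 0, 0, 0.0188, 0, -0.0112, 0, 0, 0, 0, 0.029, 0, -0.0154, 0, 0, 0, 0, 0.0394, 0, -0.0185, 0, 0, 0, 0, 0.05, 0, -0.0205, 0, 0, 0, 0])

```text
time: 18.9
eef_pos: [516.1, 297.4, 163.4]
tool_rot: [179.9, 0.1, 4.3]
wrist_force: [1.0, -3.7, -9.5]
gripper_width: 13.0
```

```bash
python3 - <<'E'
from h import *
st(); p=ctrl.observe()['eef_pos']-np.array([432.5,291.6,101.4]); c,s=np.cos(np.radians(4)),np.sin(np.radians(4)); print(p[0]*c+p[1]*s,-p[0]*s+p[1]*c,p[2])
E
```

```text
t 18.9 p [516.1 297.4 163.4] rot [1.7994e+02 9.0000e-02 4.2900e+00] F [ 1.02 -3.71 -9.5 ] M [-0.77  0.06 -0.17] w 13.0 j [-28.  47. -10.  85.  10.  49. -37.]
83.83892945490292 -0.0433908543010757 62.027410211338605
```

Tracks the arc well; continue.

Request:
carry_out(moves=[0.011, 0, -0.001, 0, 0, 0, 0, 0.022, 0, -0.001, 0, 0, 0, 0, 0.033, 0, 0.0004, 0, 0, 0, 0, 0.0435, 0, 0.0027, 0, 0, 0, 0, 0.054, 0, 0.006, 0, 0, 0, 0])

```text
time: 19.4
eef_pos: [570.3, 301.2, 157.5]
tool_rot: [179.9, 0.1, 4.3]
wrist_force: [-0.6, -4.9, -3.9]
gripper_width: 13.1
```

Request:
carry_out(moves=[0.01, 0, 0.0044, 0, 0, 0, 0, 0.0196, 0, 0.0098, 0, 0, 0, 0, 0.0286, 0, 0.0161, 0, 0, 0, 0, 0.0369, 0, 0.0232, 0, 0, 0, 0, 0.0444, 0, 0.0311, 0, 0, 0, 0])

```text
time: 19.9
eef_pos: [614.9, 304.4, 126.3]
tool_rot: [179.9, 0.0, 4.3]
wrist_force: [1.3, -5.6, -0.5]
gripper_width: 13.1
```

Request:
carry_out(moves=[0.003, 0, 0.004, 0, 0, 0, 0, 0.0062, 0, 0.0085, 0, 0, 0, 0, 0.0066, 0, 0.0092, 0, 0, 0, 0])

```text
time: 20.2
eef_pos: [621.7, 305.0, 117.4]
tool_rot: [179.9, -0.0, 4.3]
wrist_force: [0.7, -7.7, 7.6]
gripper_width: 12.9
```

```bash
python3 - <<'E'
from h import *
st(); p=ctrl.observe()['eef_pos']-np.array([432.5,291.6,101.4]); c,s=np.cos(np.radians(4)),np.sin(np.radians(4)); print(p[0]*c+p[1]*s,-p[0]*s+p[1]*c,p[2])
E
```

```text
t 20.2 p [621.7 305.  117.4] rot [ 1.7994e+02 -4.0000e-02  4.2500e+00] F [ 0.72 -7.74  7.57] M [-1.57 -0.21 -0.11] w 12.9 j [-25.  59. -10.  63.  10.  59. -31.]
189.68540770926722 0.12746371939570267 16.035097940565805
```

Request:
carry_out(moves=[0, 0, 0, 0, 0, 0, 0.3, 0, 0, 0, 0, 0, 0, 0.5, 0, 0, 0, 0, 0, 0, 0.5, 0, 0, -0.03, 0, 0, 0, 0.5, 0, 0, -0.07, 0, 0, 0, 0.5])

```text
time: 20.7
eef_pos: [620.1, 305.7, 186.7]
tool_rot: [179.9, 0.2, 4.3]
wrist_force: [0.6, -0.1, -0.3]
gripper_width: 42.7
```

```bash
python3 - <<'E'
from h import *
st(); im=shot('top','t12.png'); cv2.imwrite('pics/t12c.png',cv2.resize(im['pixels'][150:300,140:350],None,fx=3.8,fy=3.8,interpolation=cv2.INTER_CUBIC))
for c in ['top','side']:
  for n in ['cutter_square_mid','cutter_round_mid']:
    print(c,n,[(np.round(d['centre']),d['confidence']) for d in ctrl.spot_point(c,n)])
E
```

```text
t 20.7 p [620.1 305.7 186.7] rot [179.95   0.18   4.33] F [ 0.55 -0.11 -0.29] M [0.06 0.01 0.02] w 42.7 j [-25.  55. -10.  59.   9.  67. -30.]
top cutter_square_mid [(array([ 512., -123.,    9.]), 0.44)]
top cutter_round_mid [(array([642., -99.,  14.]), 0.57)]
side cutter_square_mid [(array([ 518., -121.,   14.]), 0.76)]
side cutter_round_mid [(array([635., -93.,   7.]), 0.49)]
```

View pics/t12c.png

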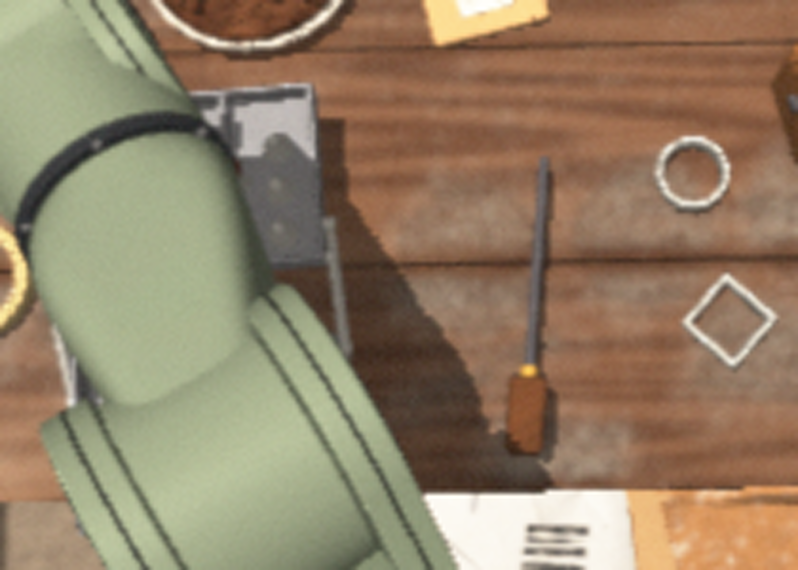

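```bash
python3 - <<'E'
from h import *
im=ctrl.get_image('top')
P=[world(im,140+a/3.8,150+b/3.8,24)[:2] for a,b in [(728,275),(776,318),(733,367),(684,322)]]
P=np.array(P); print(np.round(P)); c=P.mean(0); print('sq',c)
for i in range(4):
    d=P[(i+1)%4]-P[i]; print(np.linalg.norm(d),np.degrees(np.arctan2(d[1],d[0])))
r=world(im,140+692/3.8,150+174/3.8,24); print('round',r)
# refine by depth
C=cloud(im);X,Y,Z=C[...,0],C[...,1],C[...,2]
k=(Z>12)&(Z<36)
q=C[k&(abs(X-c[0])<45)&(abs(Y-c[1])<45)]; print('sqdepth',rect(q[:,:2]),len(q))
q=C[k&(abs(X-r[0])<42)&(abs(Y-r[1])<42)]; print('rdepth',cv2.minEnclosingCircle(q[:,:2].astype(np.float32)),len(q), q.mean(0))
E
```

```text
[[ 548. -121.]
 [ 513. -158.]
 [ 474. -122.]
 [ 511.  -84.]]
sq [ 511.50682205 -121.36870687]
51.503111958519376 -133.7499566168381
53.00957293898021 136.79241892356927
52.88716609917072 45.791627010775144
52.59143121185909 -44.709336568182366
round [632.03594189 -95.114598    24.        ]
sqdepth ((513.5249633789062, -120.58786010742188), (55.02539825439453, 54.2786865234375), 48.61471939086914) 111
rdepth ((635.6616821289062, -95.36878967285156), 29.50518035888672) 93 [637.29188338 -96.2041562   23.30682674]
```

```bash
python3 - <<'E'
from h import *
plan(495,-103.8,120,-44.5)
E
```

```text
shift [-0.156   0.399   0.0667] rot [7.000e-04 1.000e-03 8.519e-01] rows>= 8.7 t 21.0
```

Request:
carry_out(moves=[-0.012, 0.033, 0, 0, 0, 0.08, 0.5, -0.028, 0.075, 0, 0, 0, 0.17, 0.5, -0.044, 0.117, 0.005, 0, 0, 0.26, 0.5, -0.06, 0.16, 0.01, 0, 0, 0.35, 0.5, -0.078, 0.203, 0.02, 0, 0, 0.44, 0.5])

```text
time: 21.5
eef_pos: [557.6, 95.9, 166.8]
tool_rot: [-180.0, 0.0, -21.1]
wrist_force: [1.5, -0.5, -0.4]
gripper_width: 42.7
```

Request:
carry_out(moves=[0.004, 0.043, 0.01, 0, 0, 0.08, 0.4, 0.008, 0.085, 0.02, 0, 0, 0.16, 0.4, 0.01, 0.125, 0.03, 0, 0, 0.25, 0.4, 0.013, 0.16, 0.04, 0, 0, 0.33, 0.4, 0.016, 0.195, 0.045, 0, 0, 0.41, 0.4])

```text
time: 22.0
eef_pos: [502.6, -91.5, 121.0]
tool_rot: [179.9, 0.1, -44.6]
wrist_force: [0.2, 0.4, -0.3]
gripper_width: 34.4
```

```bash
python3 - <<'E'
from h import *
st();plan(495,-103.8,60,-44.5)
E
```

```text
t 22.0 p [502.6 -91.5 121. ] rot [ 1.7994e+02  9.0000e-02 -4.4600e+01] F [ 0.18  0.38 -0.35] M [ 0.   -0.01  0.03] w 34.4 j [  7.  45.  -1. 106.   2.  30. -40.]
shift [0.0034 0.014  0.061 ] rot [ 0.0011  0.0016 -0.0017] rows>= 1.3 t 22.0
```

Request:
carry_out(moves=[0.0034, 0.014, 0.02, 0, 0, 0, 0.4, 0.0034, 0.014, 0.05, 0, 0, 0, 0.4, 0.0034, 0.014, 0.076, 0, 0, 0, 0.4, 0.0034, 0.014, 0.081, 0, 0, 0, 0.4])

```text
time: 22.4
eef_pos: [494.9, -102.3, 38.6]
tool_rot: [179.9, 0.2, -44.4]
wrist_force: [0.2, 0.1, 1.8]
gripper_width: 34.0
```

```bash
python3 - <<'E'
from h import *
st();plan(495,-103.8,3,-44.5)
im=shot('side','s13.png'); cv2.imwrite('pics/s13c.png',cv2.resize(im['pixels'][190:310,190:340],None,fx=5,fy=5,interpolation=cv2.INTER_CUBIC))
E
```

```text
t 22.4 p [ 494.9 -102.3   38.6] rot [179.87   0.21 -44.4 ] F [0.17 0.09 1.76] M [0.   0.02 0.04] w 34.0 j [  9.  53.  -1. 109.   3.  18. -39.]
shift [0.0012 0.0009 0.0356] rot [0.0023 0.0037 0.0017] rows>= 0.7 t 22.4
```

View pics/s13c.png

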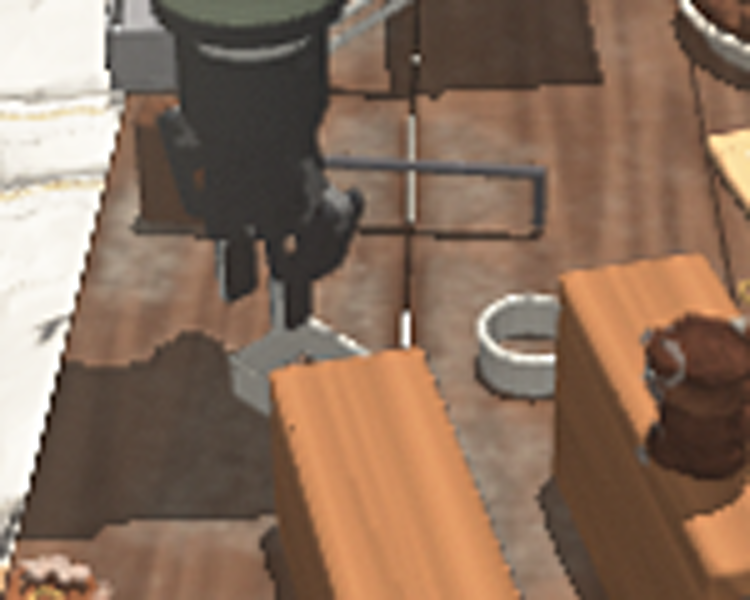

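Request:
carry_out(moves=[0.001, 0.001, 0.012, 0.002, 0.003, 0, 0.4, 0.001, 0.001, 0.025, 0.002, 0.003, 0, 0.4, 0.001, 0.001, 0.034, 0.002, 0.003, 0, 0.4, 0.001, 0.001, 0.035, 0.002, 0.003, 0, 0.4], force=30)

```text
time: 22.85
eef_pos: [496.1, -103.8, 5.5]
tool_rot: [-179.9, -0.1, -44.4]
wrist_force: [-0.0, 0.1, -0.3]
gripper_width: 34.2
```

Request:
carry_out(moves=[0, 0, 0, 0, 0, 0, 0.25, 0, 0, 0, 0, 0, 0, 0.12, 0, 0, 0, 0, 0, 0, 0, 0, 0, 0, 0, 0, 0, 0, 0, 0, 0, 0, 0, 0, 0])

```text
time: 23.35
eef_pos: [496.7, -104.1, 6.7]
tool_rot: [-179.9, -0.2, -44.4]
wrist_force: [-1.1, 0.4, 7.8]
gripper_width: 2.0
```

```bash
python3 - <<'E'
from h import *
st()
E
```

```text
t 23.35 p [ 496.7 -104.1    6.7] rot [-179.86   -0.2   -44.41] F [-1.13  0.35  7.81] M [ 0.07  0.19 -0.02] w 2.0 j [  9.  57.  -1. 109.   3.  14. -39.]
```

Request:
carry_out(moves=[0, 0, -0.01, 0, 0, 0, 0, 0, 0, -0.03, 0, 0, 0, 0, 0, 0, -0.06, 0, 0, 0, 0, 0, 0, -0.095, 0, 0, 0, 0, 0, 0, -0.12, 0, 0, 0, 0])

```text
time: 23.85
eef_pos: [496.1, -104.0, 128.8]
tool_rot: [-179.8, -0.2, -44.4]
wrist_force: [0.2, -0.0, -1.5]
gripper_width: 2.3
```

```bash
python3 - <<'E'
from h import *
st()
im=shot('side','s14.png'); cv2.imwrite('pics/s14c.png',cv2.resize(im['pixels'][140:310,190:340],None,fx=3.5,fy=3.5,interpolation=cv2.INTER_CUBIC))
plan(480,100,130,-20)
plan(410,240,130,4)
E
```

```text
t 23.85 p [ 496.1 -104.   128.8] rot [-179.84   -0.23  -44.41] F [ 0.25 -0.01 -1.49] M [-0.02 -0.    0.01] w 2.3 j [  9.  44.  -2. 106.   2.  30. -38.]
shift [-0.1552 -0.1339  0.0012] rot [-0.0033 -0.0081 -0.4262] rows>= 4.1 t 23.9
shift [-0.3032 -0.1849  0.0004] rot [-0.0016 -0.0088 -0.845 ] rows>= 7.1 t 23.9
```

View pics/s14c.png

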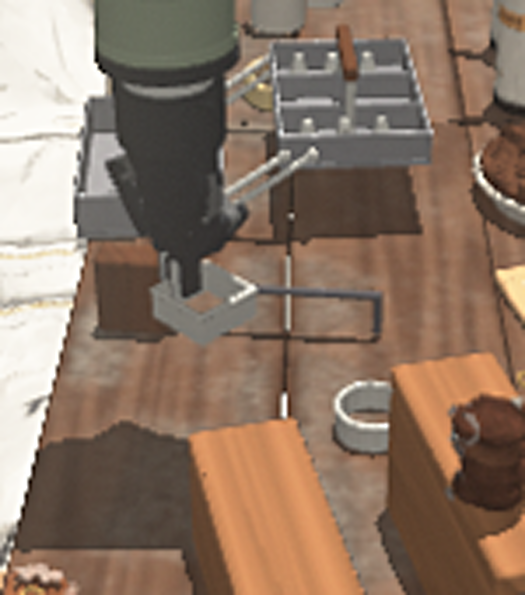

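Request:
carry_out(moves=[-0.03, -0.018, 0, 0, 0, -0.08, 0, -0.072, -0.044, 0, 0, 0, -0.2, 0, -0.114, -0.07, 0, 0, 0, -0.32, 0, -0.155, -0.095, 0, 0, 0, -0.44, 0, -0.195, -0.12, 0, 0, 0, -0.55, 0])

```text
time: 24.4
eef_pos: [439.9, 119.9, 126.4]
tool_rot: [-180.0, -0.2, -12.6]
wrist_force: [1.4, 0.4, -0.4]
gripper_width: 2.0
```

```bash
python3 - <<'E'
from h import *
st()
plan(410.4,240.4,110,4)
im=shot('top','t15.png'); cv2.imwrite('pics/t15c.png',cv2.resize(im['pixels'][150:300,140:350],None,fx=3.8,fy=3.8,interpolation=cv2.INTER_CUBIC))
E
```

```text
t 24.4 p [439.9 119.9 126.4] rot [-179.98   -0.23  -12.61] F [ 1.42  0.36 -0.45] M [ 0.04 -0.1  -0.04] w 2.0 j [-17.  41.  -5. 116.   8.  22. -40.]
shift [-0.0551 -0.1111  0.0162] rot [ 2.000e-04 -4.000e-03 -2.899e-01] rows>= 2.5 t 24.4
```

View pics/t15c.png

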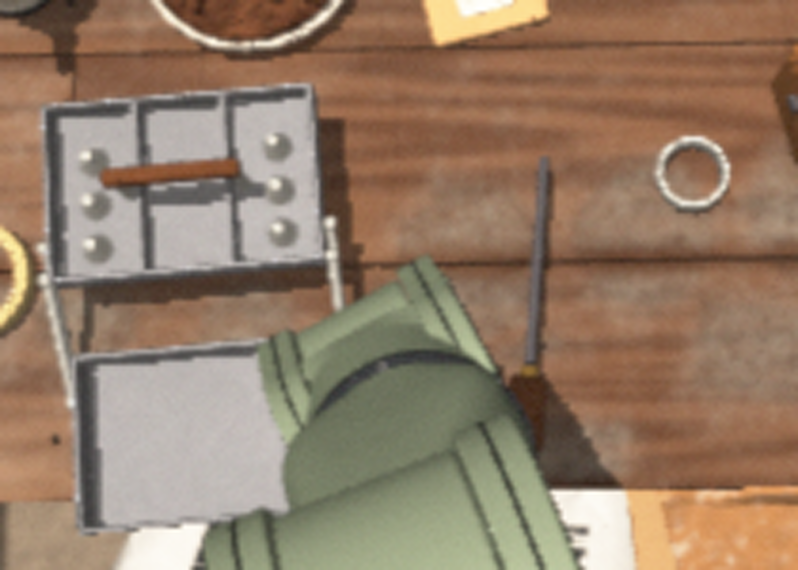

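```bash
python3 - <<'E'
from h import *
im=ctrl.get_image('top')
a=world(im,140+76/3.8,150+356/3.8,46)[:2]; b=world(im,140+83/3.8,150+532/3.8,46)[:2]
d=a-b; th=np.arctan2(d[1],d[0]); print(a,b,np.linalg.norm(d),np.degrees(th))
th=np.radians(4); ex=np.array([np.cos(th),np.sin(th)]); ey=np.array([-ex[1],ex[0]])
print('orig',(a+b)/2-105*ey)
E
```

```text
[491.41621862 397.43030876] [355.52267641 388.19692395] 136.20686550636563 3.8870287910631527
orig [430.79387726 288.06939108]
```

Request:
carry_out(moves=[-0.018, -0.037, 0, 0, 0, -0.1, 0, -0.037, -0.075, 0.005, 0, 0, -0.2, 0, -0.055, -0.111, 0.015, 0, 0, -0.29, 0, -0.055, -0.111, 0.03, 0, 0, -0.29, 0, -0.055, -0.111, 0.046, 0, 0, -0.29, 0])

```text
time: 25.0
eef_pos: [411.7, 239.7, 79.7]
tool_rot: [180.0, -0.2, 3.8]
wrist_force: [0.7, -0.6, -0.5]
gripper_width: 1.9
```

```bash
python3 - <<'E'
from h import *
st()
plan(410,240,14,4)
im=shot('side','s16.png'); cv2.imwrite('pics/s16c.png',cv2.resize(im['pixels'][120:240,170:310],None,fx=4.5,fy=4.5,interpolation=cv2.INTER_CUBIC))
E
```

```text
t 25.0 p [411.7 239.7  79.7] rot [179.98  -0.24   3.85] F [ 0.71 -0.6  -0.48] M [-0.02 -0.02  0.01] w 1.9 j [-31.  47.  -5. 114.  12.  18. -42.]
shift [-0.0019 -0.0005  0.0657] rot [ 0.0003 -0.0042 -0.0027] rows>= 1.3 t 25.0
```

View pics/s16c.png

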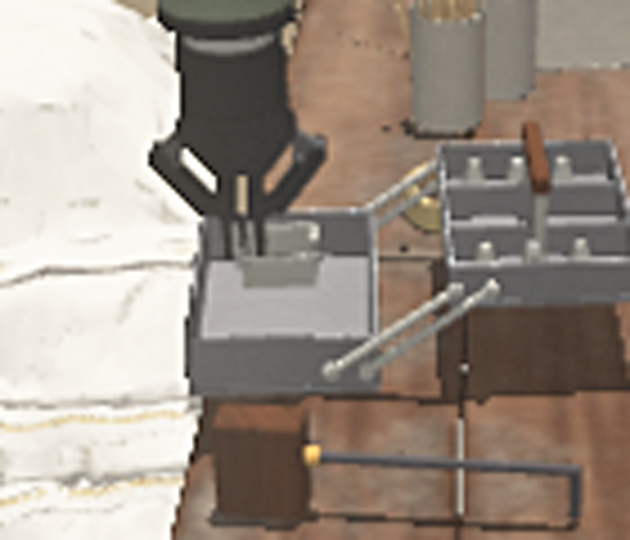

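Request:
carry_out(moves=[-0.001, 0, 0.02, 0, 0, 0, 0, -0.001, 0, 0.04, 0, 0, 0, 0, -0.001, 0, 0.056, 0, 0, 0, 0, -0.001, 0, 0.064, 0, 0, 0, 0, -0.001, 0, 0.066, 0, 0, 0, 0])

```text
time: 25.55
eef_pos: [411.2, 238.3, 13.6]
tool_rot: [179.9, -0.2, 3.7]
wrist_force: [1.2, -0.4, 0.5]
gripper_width: 2.2
```

```bash
python3 - <<'E'
from h import *
st()
im=shot('side','s17.png'); cv2.imwrite('pics/s17c.png',cv2.resize(im['pixels'][120:240,170:310],None,fx=4.5,fy=4.5,interpolation=cv2.INTER_CUBIC))
E
```

```text
t 25.55 p [411.2 238.3  13.6] rot [ 1.7993e+02 -1.7000e-01  3.7100e+00] F [ 1.23 -0.36  0.47] M [ 0.01  0.02 -0.03] w 2.2 j [-33.  55.  -2. 116.  13.   9. -43.]
```

View pics/s17c.png

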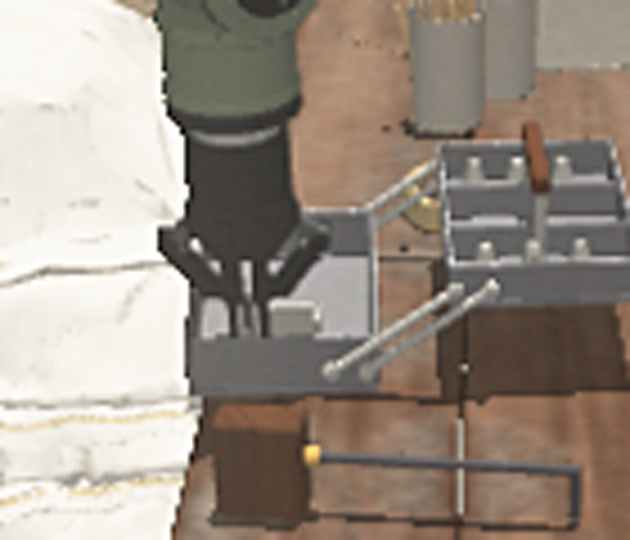

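Request:
carry_out(moves=[0, 0, 0.001, 0, 0, 0, 0, 0, 0, 0.002, 0, 0, 0, 0, 0, 0, 0.002, 0, 0, 0, 0])

```text
time: 25.9
eef_pos: [411.4, 238.6, 12.1]
tool_rot: [180.0, -0.2, 3.7]
wrist_force: [-0.8, 0.4, -0.9]
gripper_width: 2.2
```

Request:
carry_out(moves=[0, 0, 0.001, 0, 0, 0, 0, 0, 0, 0.002, 0, 0, 0, 0, 0, 0, 0.002, 0, 0, 0, 0])

```text
time: 26.2
eef_pos: [411.4, 238.6, 11.1]
tool_rot: [180.0, -0.3, 3.7]
wrist_force: [-6.4, -1.4, 38.5]
gripper_width: 2.6
```

Request:
carry_out(moves=[0, 0, -0.001, 0, 0, 0, 0, 0, 0, -0.001, 0, 0, 0, 0.1, 0, 0, -0.001, 0, 0, 0, 0.25, 0, 0, -0.001, 0, 0, 0, 0.25, 0, 0, -0.03, 0, 0, 0, 0.25])

```text
time: 26.7
eef_pos: [410.1, 238.1, 37.9]
tool_rot: [179.8, 0.0, 3.7]
wrist_force: [0.1, -0.0, 0.4]
gripper_width: 21.2
```

Request:
carry_out(moves=[0, 0, -0.03, 0, 0, 0, 0.3, 0, 0, -0.07, 0, 0, 0, 0.4, 0, 0, -0.1, 0, 0, 0, 0.4])

```text
time: 27.0
eef_pos: [410.8, 238.6, 141.6]
tool_rot: [180.0, -0.2, 3.7]
wrist_force: [0.3, 0.0, -0.6]
gripper_width: 34.0
```

```bash
python3 - <<'E'
from h import *
st()
im=shot('side','s18.png'); cv2.imwrite('pics/s18c.png',cv2.resize(im['pixels'][120:310,170:350],None,fx=3.1,fy=3.1,interpolation=cv2.INTER_CUBIC))
for c in ['top','side']:
  for n in ['cutter_square_mid','cutter_round_mid']:
    print(c,n,[(np.round(d['centre']),d['confidence']) for d in ctrl.spot_point(c,n)])
E
```

```text
t 27.0 p [410.8 238.6 141.6] rot [179.97  -0.23   3.73] F [ 0.25  0.   -0.65] M [-0.01 -0.01 -0.04] w 34.0 j [-30.  41.  -7. 112.  10.  28. -41.]
top cutter_square_mid []
top cutter_round_mid [(array([643., -97.,  11.]), 0.61), (array([440.,  43.,  58.]), 0.48)]
side cutter_square_mid [(array([431., 238.,  17.]), 0.39)]
side cutter_round_mid [(array([636., -95.,  10.]), 0.55)]
```

View pics/s18c.png

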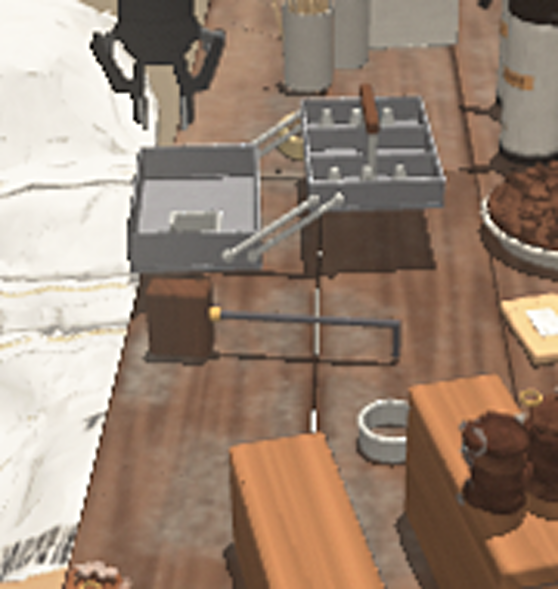

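```bash
python3 - <<'E'
from h import *
plan(609.2,-87,120,-20)
E
```

```text
shift [0.177  0.3377 0.0201] rot [ 4.00e-04 -3.20e-03  4.14e-01] rows>= 7.6 t 27.25
```

Request:
carry_out(moves=[0.015, 0.035, 0, 0, 0, 0.04, 0.4, 0.035, 0.075, 0, 0, 0, 0.1, 0.4, 0.057, 0.115, 0, 0, 0, 0.16, 0.4, 0.08, 0.155, 0, 0, 0, 0.2, 0.4, 0.103, 0.197, 0, 0, 0, 0.25, 0.4])

```text
time: 27.75
eef_pos: [526.7, 47.1, 139.0]
tool_rot: [180.0, -0.1, -10.7]
wrist_force: [0.5, 0.5, -0.2]
gripper_width: 34.4
```

```bash
python3 - <<'E'
from h import *
st();plan(609.2,-87,110,-20)
E
```

```text
t 27.75 p [526.7  47.1 139. ] rot [ 1.7998e+02 -1.0000e-01 -1.0670e+01] F [ 0.51  0.5  -0.19] M [ 0.03 -0.03  0.03] w 34.4 j [ -4.  44.  -8. 101.  10.  35. -29.]
shift [0.1059 0.1165 0.0292] rot [ 0.0002 -0.0017  0.1628] rows>= 3.2 t 27.75
```

Request:
carry_out(moves=[0.03, 0.034, 0, 0, 0, 0.05, 0.4, 0.06, 0.067, 0, 0, 0, 0.1, 0.4, 0.09, 0.098, 0.01, 0, 0, 0.16, 0.4, 0.106, 0.1165, 0.04, 0, 0, 0.163, 0.4, 0.106, 0.1165, 0.08, 0, 0, 0.163, 0.4])

```text
time: 28.25
eef_pos: [610.3, -89.2, 58.8]
tool_rot: [180.0, -0.3, -20.2]
wrist_force: [-0.1, 0.5, -0.7]
gripper_width: 33.7
```

```bash
python3 - <<'E'
from h import *
st()
im=shot('side','s19.png'); cv2.imwrite('pics/s19c.png',cv2.resize(im['pixels'][190:310,220:370],None,fx=5,fy=5,interpolation=cv2.INTER_CUBIC))
plan(609.2,-87,5,-20)
E
```

```text
t 28.25 p [610.3 -89.2  58.8] rot [179.96  -0.3  -20.18] F [-0.1   0.51 -0.68] M [ 0.03 -0.01 -0.03] w 33.7 j [  9.  57.  -7.  85.  10.  38. -23.]
shift [ 0.0029 -0.0006  0.047 ] rot [ 0.0018  0.0044 -0.0008] rows>= 0.9 t 28.3
```

View pics/s19c.png

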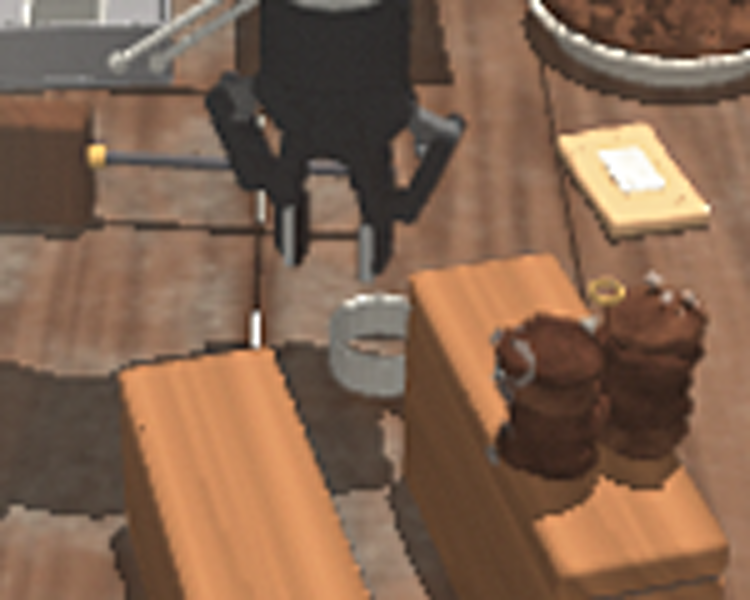

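Request:
carry_out(moves=[0.002, 0, 0.02, 0, 0.003, 0, 0.4, 0.003, 0, 0.035, 0, 0.004, 0, 0.4, 0.003, 0, 0.05, 0, 0.004, 0, 0.4, 0.003, 0, 0.054, 0, 0.004, 0, 0.4, 0.003, 0, 0.054, 0, 0.004, 0, 0.4])

```text
time: 28.8
eef_pos: [612.2, -86.2, 6.4]
tool_rot: [-180.0, -0.4, -19.9]
wrist_force: [0.6, 0.4, 0.3]
gripper_width: 34.0
```

```bash
python3 - <<'E'
from h import *
st()
im=shot('side','s20.png'); cv2.imwrite('pics/s20c.png',cv2.resize(im['pixels'][190:310,220:370],None,fx=5,fy=5,interpolation=cv2.INTER_CUBIC))
E
```

```text
t 28.8 p [612.2 -86.2   6.4] rot [-179.97   -0.39  -19.92] F [0.65 0.37 0.3 ] M [-0.04 -0.01  0.02] w 34.0 j [  8.  62.  -6.  85.  10.  33. -24.]
```

View pics/s20c.png

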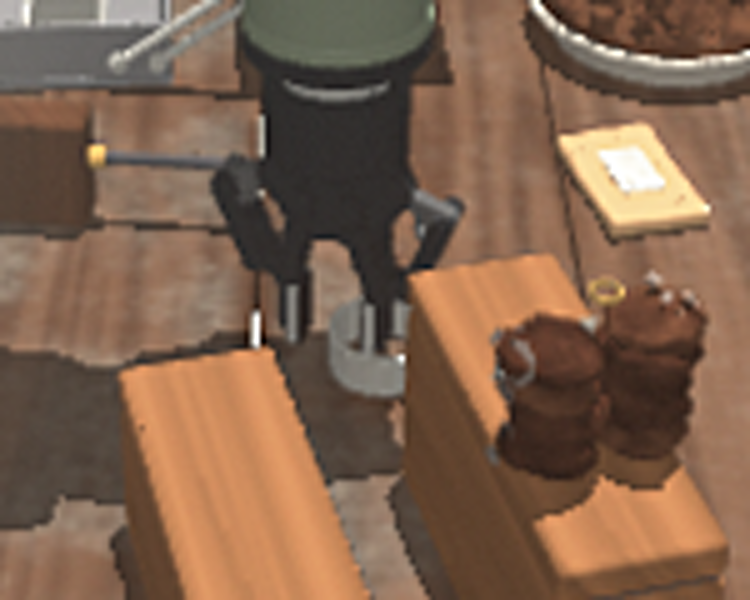

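Right finger inside the ring, left outside (zoom (372,325) and (295,315)). Closing.

Request:
carry_out(moves=[0, 0, 0, 0, 0, 0, 0.25, 0, 0, 0, 0, 0, 0, 0.12, 0, 0, 0, 0, 0, 0, 0, 0, 0, 0, 0, 0, 0, 0, 0, 0, 0, 0, 0, 0, 0])

```text
time: 29.35
eef_pos: [612.7, -86.4, 7.1]
tool_rot: [-180.0, -0.5, -19.9]
wrist_force: [-0.9, -0.2, 6.5]
gripper_width: 4.1
```

Request:
carry_out(moves=[0, 0, -0.01, 0, 0, 0, 0, 0, 0, -0.03, 0, 0, 0, 0, 0, 0, -0.06, 0, 0, 0, 0, 0, 0, -0.095, 0, 0, 0, 0, 0, 0, -0.13, 0, 0, 0, 0])

```text
time: 29.85
eef_pos: [611.2, -86.0, 138.6]
tool_rot: [-180.0, -0.4, -19.9]
wrist_force: [0.4, -0.3, -0.3]
gripper_width: 3.8
```

```bash
python3 - <<'E'
from h import *
st()
im=shot('side','s21.png'); cv2.imwrite('pics/s21c.png',cv2.resize(im['pixels'][140:310,190:340],None,fx=3.5,fy=3.5,interpolation=cv2.INTER_CUBIC))
plan(401.2,335,130,4)
E
```

```text
t 29.85 p [611.2 -86.  138.6] rot [-179.96   -0.43  -19.93] F [ 0.43 -0.29 -0.34] M [ 0.02 -0.03 -0.  ] w 3.8 j [  9.  50.  -8.  82.   8.  47. -22.]
shift [-0.3433 -0.3236  0.01  ] rot [ 0.0006 -0.0145 -0.4181] rows>= 9.4 t 29.9
```

View pics/s21c.png

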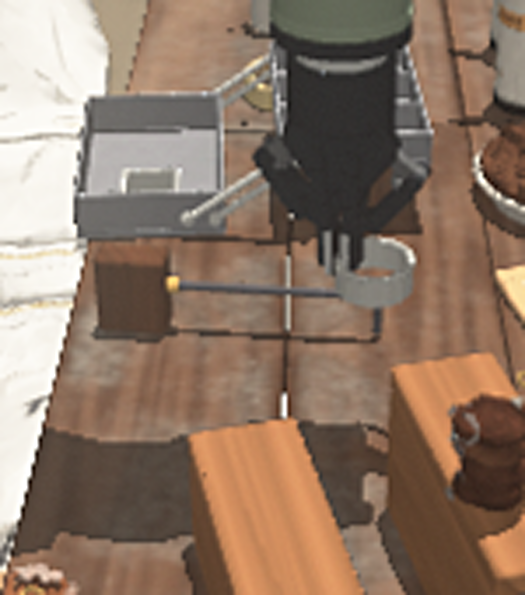

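Request:
carry_out(moves=[-0.025, -0.02, -0.002, 0, 0, -0.04, 0, -0.065, -0.05, -0.003, 0, 0, -0.09, 0, -0.105, -0.08, -0.004, 0, 0, -0.13, 0, -0.145, -0.11, -0.004, 0, 0, -0.18, 0, -0.185, -0.14, -0.004, 0, 0, -0.22, 0])

```text
time: 30.4
eef_pos: [484.0, 109.9, 139.9]
tool_rot: [180.0, -0.5, -7.2]
wrist_force: [0.6, 1.9, -0.8]
gripper_width: 3.9
```

```bash
python3 - <<'E'
from h import *
st()
plan(401.2,335,130,4)
E
```

```text
t 30.4 p [484.  109.9 139.9] rot [179.97  -0.47  -7.24] F [ 0.63  1.86 -0.8 ] M [ 0.03 -0.15 -0.09] w 3.9 j [-12.  42.  -7. 108.  10.  30. -34.]
shift [-0.1106 -0.2129  0.0089] rot [ 0.0013 -0.0081 -0.1962] rows>= 4.8 t 30.4
```

Request:
carry_out(moves=[-0.022, -0.042, 0, 0, 0, -0.04, 0, -0.044, -0.085, 0, 0, -0.002, -0.08, 0, -0.067, -0.128, 0, 0, -0.004, -0.12, 0, -0.089, -0.171, 0.005, 0, -0.006, -0.16, 0, -0.1106, -0.2129, 0.01, 0, -0.008, -0.196, 0])

```text
time: 30.9
eef_pos: [401.9, 335.8, 128.7]
tool_rot: [179.9, 0.0, 4.0]
wrist_force: [1.7, 0.5, -0.5]
gripper_width: 3.8
```

```bash
python3 - <<'E'
from h import *
st()
plan(401.2,335,80,4)
im=shot('side','s22.png'); cv2.imwrite('pics/s22c.png',cv2.resize(im['pixels'][100:240,170:310],None,fx=4,fy=4,interpolation=cv2.INTER_CUBIC))
E
```

```text
t 30.9 p [401.9 335.8 128.7] rot [1.7993e+02 1.0000e-02 4.0000e+00] F [ 1.72  0.46 -0.51] M [-0.   -0.01  0.03] w 3.8 j [-40.  45.  -7. 103.   9.  33. -48.]
shift [-0.0007  0.0007  0.0487] rot [0.0011 0.0002 0.    ] rows>= 1.0 t 30.9
```

View pics/s22c.png

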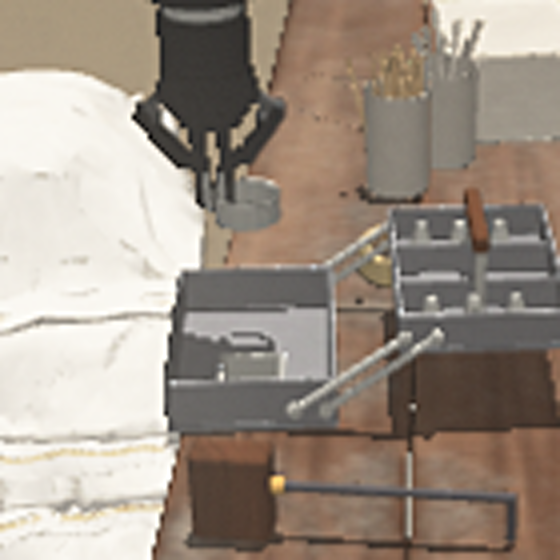

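Request:
carry_out(moves=[0, 0, 0.03, 0, 0, 0, 0, 0, 0, 0.06, 0, 0, 0, 0, 0, 0, 0.085, 0, 0, 0, 0, 0, 0, 0.105, 0, 0, 0, 0, 0, 0, 0.113, 0, 0, 0, 0])

```text
time: 31.45
eef_pos: [402.3, 333.3, 14.1]
tool_rot: [179.8, 0.1, 3.9]
wrist_force: [0.0, 0.9, 0.0]
gripper_width: 3.8
```

Request:
carry_out(moves=[0, 0, 0.001, 0, 0, 0, 0, 0, 0, 0.0015, 0, 0, 0, 0, 0, 0, 0.0015, 0, 0, 0, 0])

```text
time: 31.75
eef_pos: [403.2, 333.9, 14.7]
tool_rot: [180.0, -0.0, 3.9]
wrist_force: [0.7, 0.4, -0.2]
gripper_width: 4.1
```

```bash
python3 - <<'E'
from h import *
st()
im=shot('side','s23.png'); cv2.imwrite('pics/s23c.png',cv2.resize(im['pixels'][100:240,170:310],None,fx=4,fy=4,interpolation=cv2.INTER_CUBIC))
E
```

```text
t 31.75 p [403.2 333.9  14.7] rot [ 1.7995e+02 -1.0000e-02  3.8900e+00] F [ 0.67  0.38 -0.19] M [ 0.    0.05 -0.02] w 4.1 j [-41.  56.  -4. 106.  10.  18. -49.]
```

View pics/s23c.png

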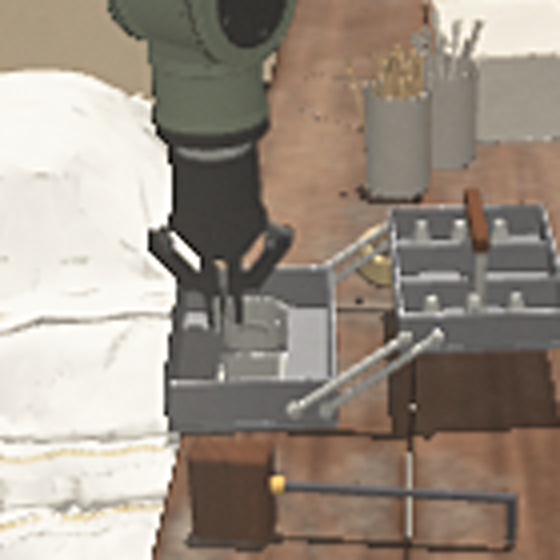

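Request:
carry_out(moves=[0, 0, 0.001, 0, 0, 0, 0, 0, 0, 0.002, 0, 0, 0, 0, 0, 0, 0.002, 0, 0, 0, 0])

```text
time: 32.1
eef_pos: [402.9, 333.7, 12.1]
tool_rot: [179.9, 0.0, 3.9]
wrist_force: [0.1, -0.4, 6.0]
gripper_width: 4.2
```

Light contact (6 N). Release.

Request:
carry_out(moves=[0, 0, 0, 0, 0, 0, 0.1, 0, 0, 0, 0, 0, 0, 0.25, 0, 0, 0, 0, 0, 0, 0.25, 0, 0, -0.01, 0, 0, 0, 0.25, 0, 0, -0.04, 0, 0, 0, 0.25])

```text
time: 32.6
eef_pos: [401.9, 333.1, 51.1]
tool_rot: [179.8, 0.2, 3.9]
wrist_force: [0.7, 0.4, 0.9]
gripper_width: 21.5
```

Request:
carry_out(moves=[0, 0, -0.03, 0, 0, 0, 0.3, 0, 0, -0.07, 0, 0, 0, 0.5, 0, 0, -0.115, 0, 0, 0, 0.5, 0, 0, -0.13, 0, 0, 0, 0.5])

```text
time: 33.0
eef_pos: [403.5, 334.5, 186.3]
tool_rot: [-179.9, -0.2, 3.9]
wrist_force: [-0.1, 0.0, -0.7]
gripper_width: 42.5
```

```bash
python3 - <<'E'
from h import *
st()
im=shot('side','s24.png'); cv2.imwrite('pics/s24c.png',cv2.resize(im['pixels'][100:260,170:330],None,fx=3.7,fy=3.7,interpolation=cv2.INTER_CUBIC))
im=shot('top','t24.png'); cv2.imwrite('pics/t24c.png',cv2.resize(im['pixels'][150:300,140:350],None,fx=3.8,fy=3.8,interpolation=cv2.INTER_CUBIC))
E
```

```text
t 33.0 p [403.5 334.5 186.3] rot [-179.92   -0.18    3.89] F [-0.08  0.05 -0.69] M [-0.05  0.03  0.  ] w 42.5 j [-39.  40.  -8.  99.   8.  41. -47.]
```

View pics/s24c.png

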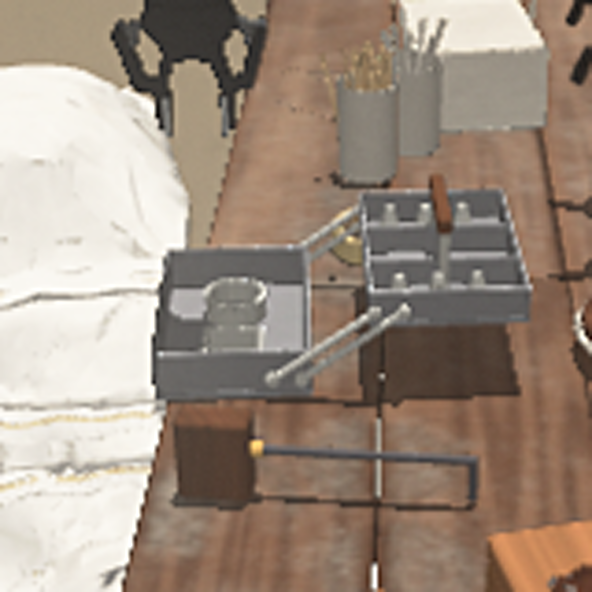

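View pics/t24c.png

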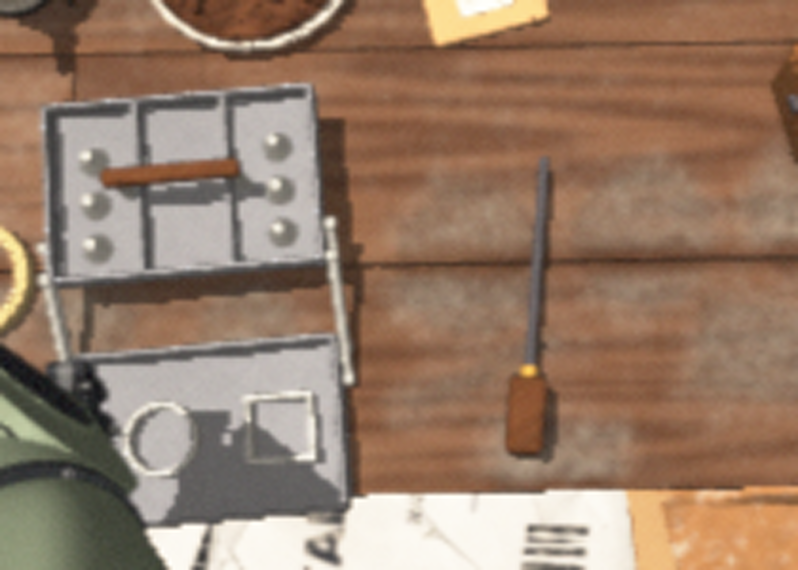

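```bash
python3 - <<'E'
from h import *
im=ctrl.get_image('top'); p=im['pixels']
cv2.imwrite('pics/t25.png',cv2.resize(p[120:280,310:470],None,fx=3.7,fy=3.7,interpolation=cv2.INTER_CUBIC))
C=cloud(im)
w=C[150:300,140:350]; 
m=(w[...,0]>370)&(w[...,0]<490)&(w[...,1]>200)&(w[...,1]<385)
z=w[m][:,2]; xy=w[m]
for lo,hi in [(0,12),(12,20),(20,24),(24,28),(28,33),(33,44),(44,60)]: print(lo,hi,((z>lo)&(z<hi)).sum())
for nm,(x0,x1,y0,y1) in {'sq':(395,470,200,275),'rd':(390,470,290,375)}.items():
    k=xy[(xy[:,0]>x0)&(xy[:,0]<x1)&(xy[:,1]>y0)&(xy[:,1]<y1)&(xy[:,2]>20)&(xy[:,2]<60)]
    A=np.c_[k[:,:2],np.ones(len(k))]; s=np.linalg.lstsq(A,k[:,2],rcond=None)[0]; print(nm,len(k),k.mean(0),'slope deg',np.degrees(s[:2]),k[:,2].max(), rect(k[:,:2]))
plan(621.7,305,180,4.2)
E
```

```text
0 12 1920
12 20 47
20 24 22
24 28 58
28 33 107
33 44 17
44 60 2
sq 107 [435.72097397 242.10155763  28.45707304] slope deg [-0.12467667 -1.25062217] 35.74851398470565 ((434.6095886230469, 240.81629943847656), (54.061126708984375, 54.86457824707031), 2.445688486099243)
rd 96 [427.70977807 335.8258401   28.77564157] slope deg [-0.7196812  -1.71113148] 34.664181874020535 ((426.2374267578125, 333.75921630859375), (56.784358978271484, 56.56338119506836), 88.54315185546875)
shift [0.2162 0.0437 0.003 ] rot [ 0.0006 -0.0006 -0.0054] rows>= 4.4 t 33.15
```

View pics/t25.png

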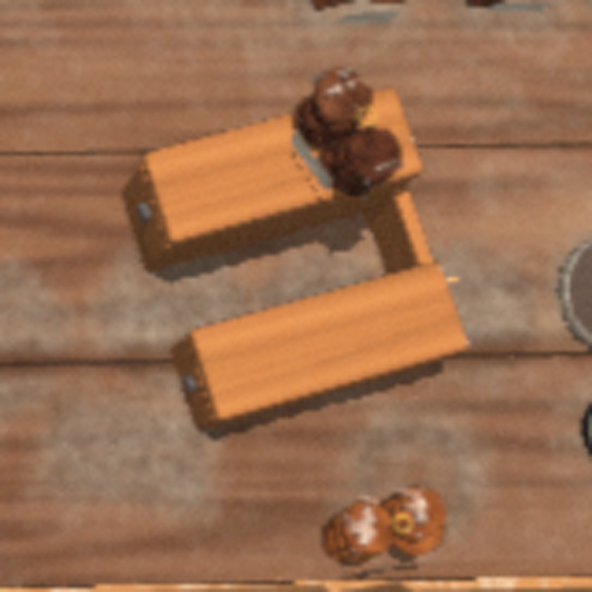

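Request:
carry_out(moves=[0.04, 0.008, 0, 0, 0, 0, 0.5, 0.085, 0.017, 0, 0, 0, 0, 0.5, 0.13, 0.026, 0, 0, 0, -0.002, 0.5, 0.175, 0.035, 0, 0, 0, -0.004, 0.5, 0.216, 0.0437, 0, 0, 0, -0.005, 0.5])

```text
time: 33.65
eef_pos: [622.8, 303.9, 180.4]
tool_rot: [179.9, 0.1, 4.2]
wrist_force: [-0.3, 0.9, -0.1]
gripper_width: 42.9
```

```bash
python3 - <<'E'
from h import *
st()
plan(621.7,305,117.4,4.2)
im=ctrl.get_image('side')
E
```

```text
t 33.65 p [622.8 303.9 180.4] rot [1.7986e+02 1.3000e-01 4.1600e+00] F [-0.33  0.95 -0.12] M [ 0.   -0.03  0.02] w 42.9 j [-25.  55.  -9.  59.   9.  67. -30.]
shift [-0.0009 -0.0014  0.063 ] rot [ 0.0024  0.0023 -0.0007] rows>= 1.3 t 33.65
```

Request:
carry_out(moves=[-0.001, -0.001, 0.02, 0.002, 0.002, 0, 0.5, -0.001, -0.001, 0.045, 0.002, 0.002, 0, 0.5, -0.001, -0.001, 0.062, 0.002, 0.002, 0, 0.5, -0.001, -0.001, 0.063, 0.002, 0.002, 0, 0.2, -0.001, -0.001, 0.063, 0.002, 0.002, 0, 0], force=40)

```text
time: 34.2
eef_pos: [620.4, 305.7, 118.5]
tool_rot: [-180.0, -0.1, 4.2]
wrist_force: [21.2, -0.0, 12.8]
gripper_width: 14.7
```

Request:
carry_out(moves=[0, 0, 0, 0, 0, 0, 0, 0, 0, 0, 0, 0, 0, 0, 0, 0, 0, 0, 0, 0, 0])

```text
time: 34.5
eef_pos: [620.7, 305.8, 119.3]
tool_rot: [-180.0, -0.1, 4.2]
wrist_force: [3.8, -1.2, 0.7]
gripper_width: 13.1
```

```bash
python3 - <<'E'
from h import *
st()
def f(q): return 110*(np.cos(.436)-np.cos(.436+q)),110*(np.sin(.436+q)-np.sin(.436))
qs=[2.094,1.99,1.89,1.79,1.69,1.59,1.49,1.39,1.29,1.19,1.09,.99,.89,.79,.69,.59,.5,.42,.34,.27,.2,.14,.09,.05,.02,0]
for i in range(0,25,5):
    b=np.array(f(qs[i])); print([ (np.round((np.array(f(q))-b),1)).tolist() for q in qs[i+1:i+6]])
E
```

```text
t 34.5 p [620.7 305.8 119.3] rot [-1.7997e+02 -1.4000e-01  4.1700e+00] F [ 3.82 -1.18  0.7 ] M [-0.18 -0.78 -0.08] w 13.1 j [-25.  59.  -9.  63.   9.  58. -31.]
[[-7.0, 9.0], [-14.7, 16.9], [-23.0, 24.1], [-32.1, 30.3], [-41.7, 35.6]]
[[-10.1, 4.3], [-20.6, 7.6], [-31.4, 9.9], [-42.3, 11.0], [-53.3, 11.1]]
[[-10.9, -1.0], [-21.7, -3.2], [-32.3, -6.4], [-42.4, -10.6], [-52.1, -15.8]]
[[-8.2, -5.5], [-15.1, -11.0], [-21.5, -17.0], [-26.7, -22.7], [-31.5, -28.7]]
[[-3.8, -5.4], [-6.6, -10.1], [-8.8, -14.0], [-10.3, -16.9], [-11.2, -18.9]]
```

Request:
carry_out(moves=[-0.007, 0, -0.009, 0, 0, 0, 0, -0.0147, 0, -0.0169, 0, 0, 0, 0, -0.023, 0, -0.0241, 0, 0, 0, 0, -0.0321, 0, -0.0303, 0, 0, 0, 0, -0.0417, 0, -0.0356, 0, 0, 0, 0])

```text
time: 35.0
eef_pos: [577.9, 302.7, 154.8]
tool_rot: [-180.0, -0.1, 4.2]
wrist_force: [0.3, 1.2, -5.6]
gripper_width: 13.1
```

Request:
carry_out(moves=[-0.0101, 0, -0.0043, 0, 0, 0, 0, -0.0206, 0, -0.0076, 0, 0, 0, 0, -0.0314, 0, -0.0099, 0, 0, 0, 0, -0.0423, 0, -0.011, 0, 0, 0, 0, -0.0533, 0, -0.0111, 0, 0, 0, 0])

```text
time: 35.5
eef_pos: [524.0, 298.9, 164.9]
tool_rot: [-180.0, 0.0, 4.2]
wrist_force: [2.3, 3.6, -21.7]
gripper_width: 13.1
```

Request:
carry_out(moves=[-0.0109, 0, 0.001, 0, 0, 0, 0, -0.0217, 0, 0.0032, 0, 0, 0, 0, -0.0323, 0, 0.0064, 0, 0, 0, 0, -0.0424, 0, 0.0106, 0, 0, 0, 0, -0.0521, 0, 0.0158, 0, 0, 0, 0])

```text
time: 36.0
eef_pos: [473.7, 295.3, 148.7]
tool_rot: [-179.9, -0.1, 4.2]
wrist_force: [17.5, 7.0, -29.9]
gripper_width: 12.9
```

```bash
python3 - <<'E'
from h import *
st(); p=ctrl.observe()['eef_pos']-np.array([432.5,291.6,101.4]); c,s=np.cos(np.radians(4)),np.sin(np.radians(4)); print(p[0]*c+p[1]*s,-p[0]*s+p[1]*c,p[2])
def f(q): return 110*(np.cos(.436)-np.cos(.436+q)),110*(np.sin(.436+q)-np.sin(.436))
print(f(.59))
E
```

```text
t 36.0 p [473.7 295.3 148.7] rot [-1.7993e+02 -1.5000e-01  4.1800e+00] F [ 17.55   6.97 -29.91] M [ 1.37 -3.67 -0.1 ] w 12.9 j [-31.  45.  -8.  95.   9.  41. -40.]
41.34376015986835 0.8550780164738283 47.32796980902194
(np.float64(42.702469182592516), np.float64(47.620738040120514))
```

Request:
carry_out(moves=[-0.0074, 0, 0.0068, 0, 0, 0, 0, -0.0142, 0, 0.0123, 0, 0, 0, 0, -0.0205, 0, 0.0183, 0, 0, 0, 0, -0.0257, 0, 0.024, 0, 0, 0, 0, -0.0305, 0, 0.03, 0, 0, 0, 0])

```text
time: 36.5
eef_pos: [442.7, 293.2, 119.1]
tool_rot: [-179.9, -0.1, 4.2]
wrist_force: [2.3, 6.2, -4.2]
gripper_width: 12.7
```

```bash
python3 - <<'E'
from h import *
st(); p=ctrl.observe()['eef_pos']-np.array([432.5,291.6,101.4]); c,s=np.cos(np.radians(4)),np.sin(np.radians(4)); print(p[0]*c+p[1]*s,-p[0]*s+p[1]*c,p[2])
def f(q): return 110*(np.cos(.436)-np.cos(.436+q)),110*(np.sin(.436+q)-np.sin(.436))
print(f(.2))
E
```

```text
t 36.5 p [442.7 293.2 119.1] rot [-1.7994e+02 -8.0000e-02  4.2000e+00] F [ 2.3   6.21 -4.2 ] M [ 1.13 -0.5  -0.1 ] w 12.7 j [-33.  46.  -7. 102.  10.  33. -42.]
10.284739084427786 0.9140479142372393 17.710494873260544
(np.float64(11.216706821217317), np.float64(18.883175165443173))
```

Request:
carry_out(moves=[-0.0035, 0, 0.005, 0, 0, 0, 0, -0.0062, 0, 0.0095, 0, 0, 0, 0, -0.0082, 0, 0.013, 0, 0, 0, 0, -0.0094, 0, 0.0155, 0, 0, 0, 0, -0.0101, 0, 0.017, 0, 0, 0, 0])

```text
time: 37.0
eef_pos: [432.7, 292.5, 102.0]
tool_rot: [-179.9, -0.1, 4.2]
wrist_force: [0.7, 4.6, -2.1]
gripper_width: 13.1
```

```bash
python3 - <<'E'
from h import *
st(); p=ctrl.observe()['eef_pos']-np.array([432.5,291.6,101.4]); c,s=np.cos(np.radians(4)),np.sin(np.radians(4)); print(p[0]*c+p[1]*s,-p[0]*s+p[1]*c,p[2])
E
```

```text
t 37.0 p [432.7 292.5 102. ] rot [-1.7995e+02 -6.0000e-02  4.2000e+00] F [ 0.67  4.56 -2.09] M [ 1.08 -0.02 -0.18] w 13.1 j [-34.  47.  -7. 104.  10.  29. -43.]
0.2567062935811509 0.9070650954900464 0.6330674949726216
```

Nearly home; step down until the stop pushes back.

Request:
carry_out(moves=[-0.0004, 0, 0.001, 0, 0, 0, 0, -0.0007, 0, 0.0018, 0, 0, 0, 0, -0.0007, 0, 0.0018, 0, 0, 0, 0])

```text
time: 37.3
eef_pos: [432.4, 292.5, 101.0]
tool_rot: [-179.9, -0.1, 4.2]
wrist_force: [-1.0, 3.6, 11.3]
gripper_width: 13.1
```

```bash
python3 - <<'E'
from h import *
st()
E
```

```text
t 37.3 p [432.4 292.5 101. ] rot [-1.7993e+02 -1.2000e-01  4.1900e+00] F [-0.98  3.62 11.34] M [ 0.78  0.31 -0.13] w 13.1 j [-34.  47.  -7. 104.  10.  29. -43.]
```

Request:
carry_out(moves=[0, 0, 0, 0, 0, 0, 0.1, 0, 0, 0, 0, 0, 0, 0.3, 0, 0, 0, 0, 0, 0, 0.5, 0, 0, 0, 0, 0, 0, 0.5, 0, 0, -0.02, 0, 0, 0, 0.5])

```text
time: 37.8
eef_pos: [431.5, 291.3, 119.1]
tool_rot: [179.9, 0.1, 4.2]
wrist_force: [-0.3, -0.7, 0.5]
gripper_width: 42.4
```

Request:
carry_out(moves=[0, 0, -0.03, 0, 0, 0, 0.5, 0, 0, -0.07, 0, 0, 0, 0.5, 0, -0.02, -0.11, 0, 0, 0, 0.5, 0.03, 0.02, -0.13, 0, 0, 0, 0.5, 0.06, 0.06, -0.13, 0, 0, 0, 0.5])

```text
time: 38.3
eef_pos: [494.7, 240.1, 253.0]
tool_rot: [-179.9, -0.3, 4.4]
wrist_force: [1.2, -0.3, -1.0]
gripper_width: 42.6
```

Request:
carry_out(moves=[0.02, 0.05, 0, 0, 0, 0, 0.5, 0.04, 0.1, 0, 0, 0, 0, 0.5, 0.06, 0.15, 0, 0, 0, 0, 0.5, 0.07, 0.2, 0, 0, 0, 0, 0.5, 0.08, 0.25, 0, 0, 0, 0, 0.5])

```text
time: 38.8
eef_pos: [588.6, 6.4, 250.3]
tool_rot: [-180.0, -0.0, 4.2]
wrist_force: [0.4, 1.0, 0.9]
gripper_width: 42.9
```

```bash
python3 - <<'E'
from h import *
st()
im=shot('side','s26.png'); im2=shot('top','t26.png')
C=cloud(im2);X,Y,Z=C[...,0],C[...,1],C[...,2]
b=C[(X>380)&(X<490)&(Y>200)&(Y<400)&(Z>108)&(Z<128)]; print('bar',rect(b[:,:2]),np.median(b[:,2]),len(b))
h=C[(X>390)&(X<490)&(Y>-5)&(Y<95)&(Z>62)&(Z<80)]; print('handle',rect(h[:,:2]),np.median(h[:,2]),len(h))
for n in ['tray_grip','hook_grip','hook_tip','paper_packet','tape_roll','cookie_bag']:
  print(n,[[(np.round(d['centre']).tolist(),round(d['confidence'],2)) for d in ctrl.spot_point(c,n)[:2]] for c in ('top','side')])
print(ctrl.spot_point('top','tray_link')[:1],ctrl.recognise('side','tray_link')[:1])
E
```

```text
t 38.8 p [588.6   6.4 250.3] rot [-1.7998e+02 -4.0000e-02  4.1700e+00] F [0.41 0.96 0.93] M [-0.01 -0.02  0.03] w 42.9 j [  2.  41. -12.  80.   9.  60.  -7.]
bar ((431.1144714355469, 293.2021789550781), (14.027486801147461, 102.07440185546875), 4.043008804321289) 124.62843151303699 176
handle ((438.1809387207031, 45.85917282104492), (29.302385330200195, 58.31654739379883), 88.75224304199219) 71.58397862189673 206
tray_grip [[([434.0, 297.0, 117.0], 0.6)], [([432.0, 295.0, 120.0], 0.58)]]
hook_grip [[([440.0, 44.0, 59.0], 0.55)], [([442.0, 48.0, 55.0], 0.74)]]
hook_tip [[], [([640.0, 28.0, 0.0], 0.81), ([439.0, 47.0, 3.0], 0.44)]]
paper_packet [[([790.0, 78.0, -0.0], 0.92)], [([794.0, 75.0, 2.0], 0.84)]]
tape_roll [[([565.0, 494.0, -1.0], 0.66)], [([562.0, 497.0, -3.0], 0.7)]]
cookie_bag [[([420.0, -358.0, 1.0], 0.85), ([565.0, 492.0, -2.0], 0.64)], [([425.0, -363.0, -2.0], 0.61)]]Traceback (most recent call last):
  File "<stdin>", line 9, in <module>
ValueError: it knows: bins, cookie_bag, cutter_box, cutter_hex_mid, cutter_round_mid, cutter_square_mid, gap_back, hook, hook_grip, hook_tip, paper_packet, tape_roll, tray_grip
```

View pics/s26.png

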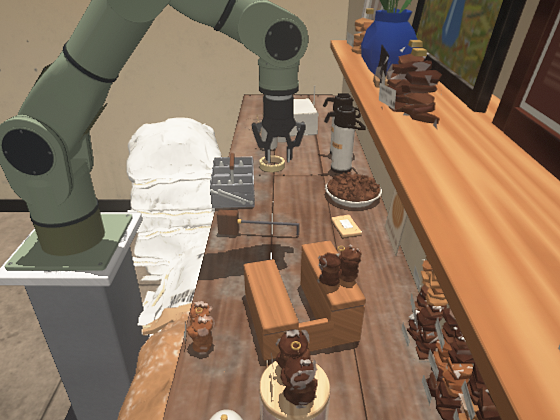

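View pics/t26.png

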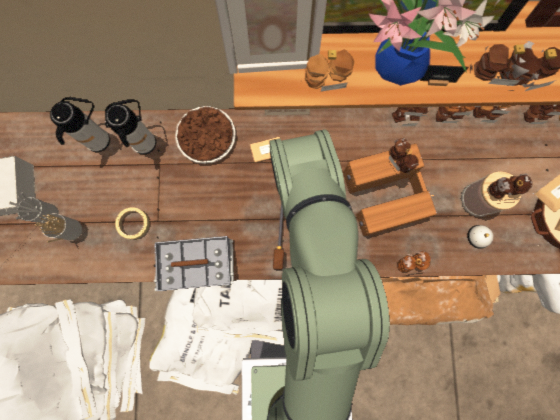

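```bash
python3 - <<'E'
from h import *
print(ctrl.sign_off())
E
```

```text
the job is handed in; nothing more can be done
None
```

The job is done and handed in, at about 39 s of the 210 s allowed.

**What I did:** Two cutters were present, the square and the round. No hexagonal cutter was visible, and the few low-confidence detections of one fell elsewhere, not on any cutter. I dragged both out of the gap with the rod hook. Then I stood the hook on its handle at about (440, 45), well clear of the gap. I swung the tray fully open and laid both cutters flat in the compartment. Finally I guided the tray down its arc until it met its stop, at about 11 N.

**What the last checks showed:**
- **Tray:** the handle bar is back within 0.1 mm of where it was before opening, so the tray is home.
- **Cutters:** before I closed the tray, both lay flat with their rims about 28–29 mm above the counter, as expected on the 5 mm floor.
- **Gap:** it was empty in the top view.
- **Hook:** it stands upright, with the handle top at about 72 mm.
- **Bystanders:** the paper packet and tape roll read within a few millimetres of their starting positions.

**What disagreed or came near a limit:**
- The network reported the cookie bag at about (420, -360), where the ornament near the robot stands. The biscuit bag on the bin looked unmoved in the pictures.
- Setting the square down on the compartment floor briefly gave 38.5 N at the wrist.
- Closing the tray briefly gave about 35 N at the wrist, before I corrected the path.

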